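Nest the upside-down dust covers on their stand

ROBOT

A 6-joint arm with a two-finger parallel gripper is mounted at the origin on a cart in front of the work surface, level with it; the furniture and walls round the work are solid. World frame = base frame: x ahead of the robot, y to its left, z up, the work surface at z = 0. Lengths are in m, angles in rad, forces in N, time in s.
With the tool pointing down it reaches from about 0.3 to 1 m from the base axis. Payload 5.1 kg.
Tool frame: the origin (TCP) lies between the finger pads; the fingertips stand 19 mm ahead of it and the grasp point (between the pads) is the TCP (manip.nose_length is the distance from the TCP to the fingertips, in m); x points along the fingers, z is the direction in which the jaws open and shut, and the axes are right-handed (so a half turn about x gives the same grasp; the last joint's range is limited). The gripper opens to 95 mm and grips with 3 to 60 N. Pads are 20 mm wide; open, the fingers measure 119 mm over their backs; the gripper's body (75 mm by 180 mm) begins 59 mm behind the grasp point.
Start: joints at [-1.266, 0.124, 1.65, -0, 1.367, -0.083], TCP at [0.246, -0.602, 0.234] pointing down, gripper open.
Joint ranges: [-2.61, 2.61], [-1.02, 2.33], [0.03, 2.71], [-1.35, 4.49], [0.32, 2.68], [-2.91, 2.91]. Speed limits (rad/s): [2.57, 2.57, 3.14, 3.14, 3.14, 3.14].

INTERFACE

Orientations are given as a unit quaternion [x, y, z, w].
In Python, from cell import monitor, vision, job, manip gives the robot as it stands.
- The arm moves only by the tool arm_command, never from a script. Its argument "steps" is a list of rows, each a list of 4 numbers: the shift along the tool's x, y, z in cm, then the turn about the tool's x in rad. A call has exactly 5 rows; each row shifts and turns the pose as measured when the row begins, along the tool's axes as they then stand; what a row does not reach is not made up. A row lasts 1/12 s, in which the tool goes at most 41.7 mm and 7.16 degrees, less where a joint would pass 70% of its speed; a pose out of reach is approached as far as the arm can. A call is refused whole if a number of a shift passes 4.17 or a number of a turn 0.125, either way. A call with a gripper value outside its range is refused whole. "gripper" is the gripper's target within -1 to 1 (shut at 1, half-way at 0, fully open at -1), set as the call begins (left out, the last holds). The fingers move at their own pace and stop on an object; "grip_force" is the grip in N (left out, the last holds). Time passes only in rows, so rows that do not move let the fingers close, or fill a call up. It gives the time, the measured TCP pose, the force and the opening at its end, in the units of the state.
- monitor.sense(): the state, without advancing time (a new reading comes with each control period).
- vision.capture(name): name is "scene" or "top" or "wrist"; returns the picture (384x512x3 uint8, red, green, blue); there is no depth.
- vision.camera_model(name): a dict with "fx", "fy", "cx", "cy" (pixels), "position" and "rotation" of the camera in the world; the wrist camera has in their place "mount" (4x4, takes a point from camera to tool coordinates, whose origin is the TCP and whose axes are the tool frame's). Camera axes: x right, y down, z forward; pixel columns grow to the right and rows downward; lengths in m; the calibration is good to about 2 mm. A picture is of the moment at which its call begins: read the wrist's pose just before it. camera_model takes no time and is no camera call.
- job.hand_in(): hands the job in, once; it reports no verdict.
The state is a dict: "time_s": time; "joints": joint angles; "joint_vel": joint speeds; "tau": joint torques, N m; "position": TCP position; "eef_rot": TCP orientation; "contact_force": force on the tool from outside, world axes, zero at the start; "wrist_torque": the same for the moment, N m; "finger_gap": finger opening in m.
Only numpy, scipy, OpenCV 4.12 (cv2) and the standard library are available. Lean on these libraries where they do the work, as an engineer would, in place of code of your own. Each camera call takes 0.05 s, during which the arm holds its last target.

TASK

Put the three domed dust covers that lie upside down on the bench away on the round wooden nesting stand, still upside down and each cupped inside the next larger one: the large cover seated in the dish of the stand, the medium one level on the floor of the large one, the small one level on the floor of the medium one. Do not tip a cover over, and leave everything else on the bench where it stands, including the cover that is in use, mouth down.

Things in the scene. Friction and masses are not known exactly. Their poses are not given: they have to be found in the camera images.
- cover_large: The large cover: domed metal dust cover lying upside down, mouth up, thick dark rubber rim. Origin: middle of the underside of its flat crown; z up out of the mouth. Rim diameter 130, height 42; rim band vertical, 16 tall, 8 thick (inner diameter 114); below it a 4 thick wall narrows to the crown, 56 across; flat inner floor 4 above origin, about 58 across; about 220 g.
- cover_medium: The medium cover: domed metal dust cover lying upside down, mouth up, thick dark rubber rim. Origin: middle of the underside of its flat crown; z up out of the mouth. Rim diameter 96, height 58; rim band vertical, 16 tall, 8 thick (inner diameter 80); below it a 4 thick wall narrows to the crown, 44 across; flat inner floor 4 above origin, about 45 across; about 160 g. Nested, its rim is 20 above the large rim.
- cover_small: The small cover: domed metal dust cover lying upside down, mouth up, thick dark rubber rim. Origin: middle of the underside of its flat crown; z up out of the mouth. Rim diameter 66, height 76; rim band vertical, 16 tall, 8 thick (inner diameter 50); below it a 4 thick wall narrows to the crown, 32 across; flat inner floor 4 above origin, about 30 across; about 110 g. Nested, its rim is 22 above the medium rim.
- stand_seat (a point): Nesting stand, fixed to the bench: a low round wooden dish 91 across with a raised lip, on a dark square foot plate 98 x 98 x 5. This point is the middle of the dish's flat floor, 8 above the bench; the floor is 76 across, the lip is 7.5 wide and rises 4 above the floor.
- bay (a point): Fixed point on the bench in the bay between two fixed machines. Cream one: side 195 to its right (-y), front 110 nearer the robot, bars 250 up reach 20 into the bay, head from 550 up. Green one: base 190 to its left (+y), 67 tall, front 60 nearer the robot, bars 104 up reach 10 into the bay; its column is behind and its head from 500 up. The bay is open to the front.
- cover_in_use: Cover in use, same shape and size as the small cover but standing the right way up (mouth on the bench, crown up); leave it. Diameter 66, height 76; origin: middle of its mouth, on the bench; z up.
- indenter_brass: Bystander: small brass-coloured indenter standing upright, 18 across, 44 tall; origin: middle of its underside; z up.
- indenter_steel: Bystander: the same indenter in steel grey, upright, 18 across, 44 tall; origin: middle of its underside; z up.
- pin: Bystander: dark turned pin standing upright, 25 across, 63 tall; origin: middle of its underside; z up.
- oil_bottle: Bystander: white oil bottle with a red spout, upright, 45 across, 140 tall; origin: middle of its underside; z up.
- gear: Bystander: steel spur gear lying flat, 60 across, 14 tall; origin: middle of its underside.
- test_block: Bystander: steel disc, a reference block, lying flat, 64 across, 12 tall; origin: middle of its underside.
- screwdriver: Bystander, in front of the cream machine: red-handled screwdriver lying on the bench, 184 long (along its own y), 27 thick; origin: middle of its underside.
Mind the look-alikes: they are no part of the job. Leave any purple look-alike of the cover_small alone.

How it is judged:
By the outcome, as a careful person would: the job done as asked, in the order asked, and still so for the second after the job is handed in, with the robot touching nothing.
It also fails if it takes over 61 s, if anything falls off the work surface, if the arm or the gripper's body presses on something with over 40 N, if the wrist force passes 120 N, or if a joint passes its speed limit or range.

## Working session

There is one attempt and no reset: what is moved stays moved. The work goes in short steps, Python scripts to look and compute and a tool call to move; the robot and the scene stay as the last step left them, time stands still between calls to the robot, and variables do not carry over. Pictures are saved under pics/ and viewed, and the job is handed in when it is done.

Besides the shell and the picture viewer there is one more tool, called after ">>>" as name(argument=value, ...), one argument or row to a line, values as JSON. arm_command: Moves the arm, as the interface text tells. Its arguments: {"type":"object","properties":{"steps":{"type":"array","items":{"type":"array","items":{"type":"number"}}},"gripper":{"type":"number"},"grip_force":{"type":"number"}},"required":["steps"]}

```bash
ls; mkdir -p pics
python3 - <<'E'
from cell import monitor, vision, job, manip
import cv2,numpy as np
s=monitor.sense();print(s)
for n in ("scene","top","wrist"):
    im=vision.capture(n); cv2.imwrite(f"pics/{n}0.png",im[:,:,::-1]); m=vision.camera_model(n); print(n,{k:np.round(v,4).tolist() for k,v in m.items()})
print(manip.nose_length)
E
```

```text
pics
{'time_s': 0.0, 'joints': array([-1.26561638e+00,  1.24492389e-01,  1.65161674e+00, -4.65702089e-05,
        1.36746300e+00, -8.25717202e-02]), 'joint_vel': array([-0.00019763,  0.00029582,  0.00133649, -0.00011544,  0.00134738,
       -0.00230804]), 'tau': array([ 3.69763177e-05, -4.17601097e+01, -3.59933496e+01,  7.74354162e-02,
        4.90385550e-02, -1.75425021e-04]), 'position': array([ 0.24557623, -0.60120624,  0.23242906]), 'eef_rot': array([ 0.39472194,  0.58752263, -0.39387345,  0.58640895]), 'contact_force': array([ 0.36386564, -0.11554841,  0.26785335]), 'wrist_torque': array([ 0.03276272, -0.08328023,  0.01984351]), 'finger_gap': 0.09503973856069745}
scene {'fx': 398.2852, 'fy': 398.2852, 'cx': 255.0445, 'cy': 188.1848, 'position': [-0.0528, 0.6158, 0.6543], 'rotation': [-0.3568, 0.8229, -0.4051, 0.1771]}
top {'fx': 415.3207, 'fy': 415.3207, 'cx': 251.7855, 'cy': 194.8036, 'position': [0.4903, 0.0391, 1.2133], 'rotation': [0.7114, -0.7021, 0.0121, -0.0293]}
wrist {'fx': 283.6644, 'fy': 283.6644, 'cx': 254.0197, 'cy': 186.021, 'mount': [[-0.0008, -0.266, 0.964, -0.1505], [-0.0011, -0.964, -0.266, 0.0745], [1.0, -0.0012, 0.0005, 0.0002], [0.0, 0.0, 0.0, 1.0]]}
0.019
```

View pics/scene0.png

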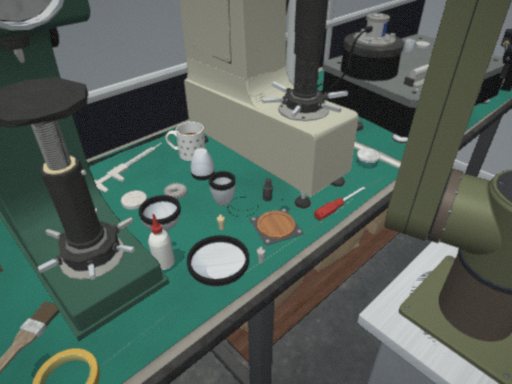

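View pics/top0.png

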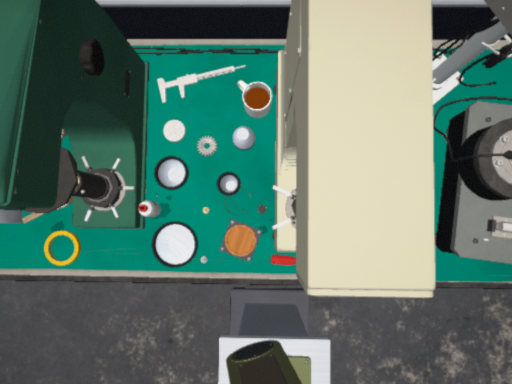

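View pics/wrist0.png

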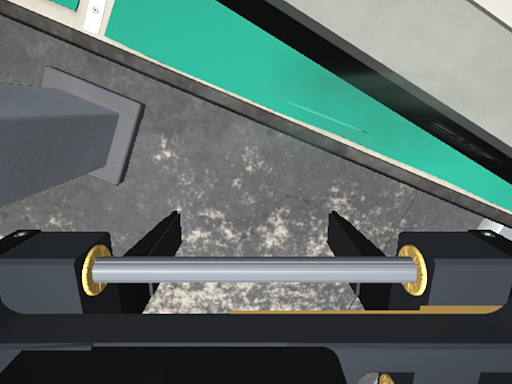

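```bash
cat > h.py <<'E'
from cell import monitor, vision, job, manip
import cv2,numpy as np
from scipy.spatial.transform import Rotation as R
def cam(n,s=None):
    m=vision.camera_model(n)
    K=(m['fx'],m['fy'],m['cx'],m['cy'])
    if 'mount' in m:
        M=np.array(m['mount']); Rt=R.from_quat(s['eef_rot']).as_matrix()
        return K,Rt@M[:3,:3],Rt@M[:3,3]+s['position']
    q=np.array(m['rotation']); 
    return K,(R.from_quat(q).as_matrix() if q.size==4 else q),np.array(m['position'])
def cast(c,uv,z):
    K,r,p=c; uv=np.atleast_2d(uv).astype(float)
    d=np.c_[(uv[:,0]-K[2])/K[0],(uv[:,1]-K[3])/K[1],np.ones(len(uv))]@r.T
    return p+d*((z-p[2])/d[:,2])[:,None]
def proj(c,X):
    K,r,p=c; q=(np.atleast_2d(X)-p)@r
    return np.c_[K[0]*q[:,0]/q[:,2]+K[2],K[1]*q[:,1]/q[:,2]+K[3]]
E
python3 - <<'E'
from h import *
c=cam("top")
for n,uv,z in [("large rim",(175,244),.042),("med",(171,172),.058),("small",(229,183),.076),("use",(243,137),.076),("stand",(240,240),.01),("brass",(206,210),.04),("steel",(204,260),.04),("bottle",(149,209),.14),("pin",(262,209),.06),("gear",(206,146),.014)]:
    print(n,cast(c,uv,z)[0].round(3))
im=cv2.imread("pics/top0.png"); cv2.imwrite("pics/t1.png",cv2.resize(im[110:280,130:310],None,fx=4,fy=3.5*4/3.5*0.85,interpolation=cv2.INTER_CUBIC))
im=cv2.imread("pics/scene0.png"); cv2.imwrite("pics/s1.png",cv2.resize(im[110:300,90:360],None,fx=2.9,fy=2.9,interpolation=cv2.INTER_CUBIC))
E
```

```text
large rim [0.417 0.283 0.042]
med [0.619 0.296 0.058]
small [0.588 0.13  0.076]
use [0.717 0.094 0.076]
stand [0.429 0.101 0.01 ]
brass [0.514 0.197 0.04 ]
steel [0.373 0.2   0.04 ]
bottle [0.513 0.332 0.14 ]
pin [0.519 0.039 0.06 ]
gear [0.702 0.205 0.014]
```

View pics/t1.png

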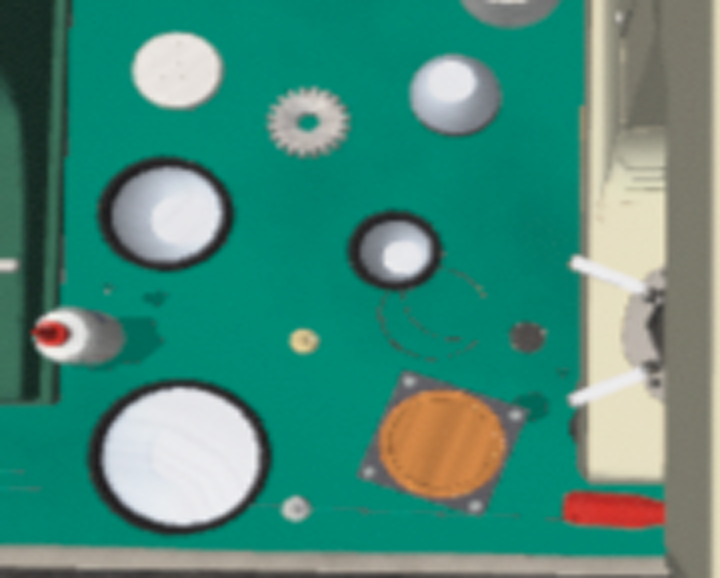

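View pics/s1.png

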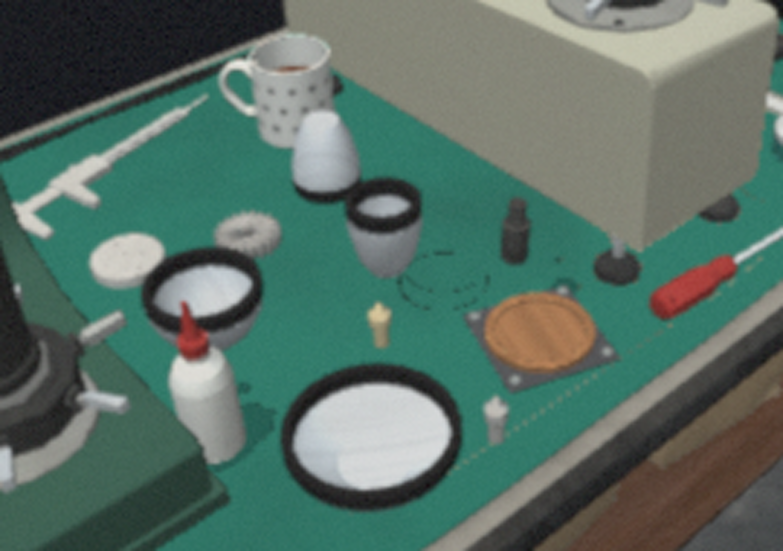

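Candidates in the top picture:
- **Large cover:** black-rimmed ring at (175,244).
- **Medium cover:** ring at (171,172).
- **Small cover:** ring at (229,183).
- **Look-alikes, left alone:** cover in use, mouth down with no mouth ring, at (243,137); mug at (257,97); yellow ring at (61,248); white disc at (174,131).
- **Purple look-alike:** none visible.
- **Stand:** (240,240).

The crops confirm these three choices. Next I fit the rims.

```bash
cat >> h.py <<'E'
def rimfit(im,c,X,rad,z,val=70):
    """dark-pixel ring near projected X -> rim top centre in the world"""
    u,v=proj(c,np.r_[X[:2],z])[0]; 
    e=proj(c,np.array([[X[0]+rad,X[1],z],[X[0],X[1]+rad,z]]))
    pr=np.abs(e-[u,v]).max()*1.25+4
    m=(im.max(2)<val).astype(np.uint8)*255
    k=np.zeros_like(m); cv2.circle(k,(int(u),int(v)),int(pr),255,-1); m&=k
    cs,_=cv2.findContours(m,cv2.RETR_CCOMP,cv2.CHAIN_APPROX_NONE)
    return m,cs
E
python3 - <<'E'
from h import *
for n in("top","scene"):
    c=cam(n); im=cv2.imread(f"pics/{n}0.png")
    for nm,X,r,ht in [("L",(.417,.283),.065,.042),("M",(.619,.296),.048,.058),("S",(.588,.13),.033,.076)]:
        m,cs=rimfit(im,c,np.array(X),r,ht)
        cs=sorted(cs,key=cv2.contourArea)[::-1][:2]
        for k in cs:
            if len(k)<6: continue
            P=cast(c,k[:,0],ht)[:,:2]   # circle fit on rim-top plane
            A=np.c_[2*P,np.ones(len(P))]; s=np.linalg.lstsq(A,(P**2).sum(1),rcond=None)[0]
            print(n,nm,s[:2].round(4),"r",np.sqrt(s[2]+s[0]**2+s[1]**2).round(4),len(k))
    # stand: orange
    h=cv2.cvtColor(im,cv2.COLOR_BGR2HSV); m=cv2.inRange(h,(5,90,80),(20,255,255))
    cs,_=cv2.findContours(m,cv2.RETR_EXTERNAL,cv2.CHAIN_APPROX_NONE)
    for k in cs:
        if cv2.contourArea(k)>300:
            P=cast(c,k[:,0],.012)[:,:2]; A=np.c_[2*P,np.ones(len(P))]; s=np.linalg.lstsq(A,(P**2).sum(1),rcond=None)[0]
            print(n,"stand",s[:2].round(4),np.sqrt(s[2]+s[0]**2+s[1]**2).round(4),k[:,0].mean(0))
s=monitor.sense(); print(R.from_quat(s['eef_rot']).as_matrix().round(3))
c=cam("top");print(cast(c,[(96,245)],.14))
c2=cam("scene");print("bottle base scene (161,262)", cast(c2,[(163,266)],0.0), "green base", proj(c,[[.5,.355,.067]]),"ind",cast(c2,[(221,229),(262,261),(267,200)],0).round(3))
E
```

```text
top L [0.4174 0.2844] r 0.0625 126
top L [0.4177 0.2828] r 0.0595 120
top M [0.6175 0.2957] r 0.0454 91
top M [0.6172 0.2941] r 0.0418 83
top S [0.5874 0.1326] r 0.0303 64
top S [0.5871 0.1313] r 0.0267 55
top stand [0.4294 0.1011] 0.0445 [239.98863636 240.05681818]
top stand [0.847  0.0583] 0.0329 [256.76190476  97.58730159]
scene L [0.4097 0.2904] r 0.0654 160
scene L [0.4087 0.2909] r 0.0547 135
scene M [0.6078 0.3014] r 0.0441 174
scene S [0.5804 0.1411] r 0.0357 73
scene S [0.5765 0.1404] r 0.021 42
scene stand [0.2518 0.368 ] 0.0205 [240.54794521 342.49315068]
scene stand [0.1735 0.1241] 0.1384 [329.42122186 278.09967846]
scene stand [0.425  0.1046] 0.0451 [275.5326087  224.13043478]
[[-0.     0.926  0.378]
 [ 0.002  0.378 -0.926]
 [-1.     0.    -0.002]]
[[0.4175092  0.46813786 0.14      ]]
bottle base scene (161,262) [[0.50573018 0.36724022 0.        ]] green base [[147.92336059 214.1139483 ]] ind [[0.51  0.203 0.   ]
 [0.37  0.202 0.   ]
 [0.513 0.047 0.   ]]
```

```bash
cat >> h.py <<'E'
def plan(wps,yaw=None,step=4.0,s=None):
    """wps: world TCP waypoints; yaw: wanted angle of tool z. Prints rows in tool axes (cm, rad)."""
    s=s or monitor.sense(); p=s['position'].copy(); M=R.from_quat(s['eef_rot']).as_matrix(); rows=[]
    def err(M): 
        a=np.arctan2(M[1,2],M[0,2]); return (yaw-a+np.pi)%(2*np.pi)-np.pi if yaw is not None else 0
    wps=[np.array(w,float) for w in wps]
    while wps or abs(err(M))>.01:
        d=(wps[0]-p) if wps else np.zeros(3)
        n=np.linalg.norm(d); 
        if n>step/100: d=d*step/100/n
        elif wps: wps.pop(0)
        t=np.clip(-err(M),-.12,.12)
        r=np.round(np.r_[M.T@d*100,t],2); rows.append(r.tolist())
        p=p+M@r[:3]/100; M=M@R.from_rotvec([r[3],0,0]).as_matrix()
        if len(rows)>80: break
    while len(rows)%5: rows.append([0,0,0,0])
    for i in range(0,len(rows),5): print(rows[i:i+5])
    print("end",p.round(4),np.arctan2(M[1,2],M[0,2]).round(3))
def st():
    s=monitor.sense(); M=R.from_quat(s['eef_rot']).as_matrix()
    print("t",round(s['time_s'],2),"p",s['position'].round(4),"yaw",np.arctan2(M[1,2],M[0,2]).round(3),"down",M[:,0].round(4),"F",s['contact_force'].round(1),"gap",round(s['finger_gap'],4),"q",s['joints'].round(2)); return s
E
python3 - <<'E'
from h import *
c=cam("top"); print("cream front corner",cast(c,[(278,250)],.1))
plan([(.28,-.35,.235),(.31,0,.235),(.36,.24,.22)],yaw=0.)
E
```

```text
cream front corner [[ 0.40908197 -0.00514037  0.1       ]]
[[-0.03, 2.0, -3.46, -0.12], [-0.03, 2.4, -3.2, -0.12], [-0.03, 2.77, -2.89, -0.12], [-0.03, 3.09, -2.54, -0.12], [-0.03, 3.37, -2.15, -0.12]]
[[-0.03, 3.61, -1.73, -0.12], [-0.02, 1.29, -0.44, -0.12], [0.01, 3.87, -1.02, -0.12], [0.01, 3.96, -0.55, -0.12], [0.01, 4.0, -0.07, -0.1]]
[[0.0, 3.99, 0.33, -0.0], [0.01, 3.99, 0.33, -0.0], [0.0, 3.99, 0.33, -0.0], [0.01, 3.99, 0.33, -0.0], [0.0, 3.99, 0.33, -0.0]]
[[0.01, 3.1, 0.26, -0.0], [0.25, 3.91, 0.8, -0.0], [0.25, 3.91, 0.8, -0.0], [0.25, 3.91, 0.8, -0.0], [0.25, 3.91, 0.81, -0.0]]
[[0.25, 3.91, 0.8, -0.0], [0.25, 3.91, 0.81, -0.0], [0.03, 0.55, 0.11, -0.0], [0, 0, 0, 0], [0, 0, 0, 0]]
end [0.36 0.24 0.22] -0.003
```

>>> arm_command(
  steps=[
    [0, 2.0, -3.5, -0.12],
    [0, 2.4, -3.2, -0.12],
    [0, 2.8, -2.9, -0.12],
    [0, 3.1, -2.5, -0.12],
    [0, 3.4, -2.2, -0.12],
  ],
  gripper=-1,
)

```text
time_s: 0.57
position: [0.2698, -0.4007, 0.2268]
eef_rot: [0.2, 0.681, -0.195, 0.677]
contact_force: [0.8, -0.4, 0.5]
finger_gap: 0.0951
```

Run:
```python
from h import *
st(); plan([(.28,-.35,.235),(.31,0,.235),(.36,.24,.22)],yaw=0.)
```

```text
t 0.57 p [ 0.2698 -0.4007  0.2268] yaw -0.565 down [-0.004   0.0086 -1.    ] F [ 0.8 -0.4  0.5] gap 0.0951 q [-1.09 -0.25  2.01  0.    1.38 -0.52]
[[-0.6, 3.69, -1.42, -0.12], [-0.18, 1.19, -0.3, -0.12], [0.03, 3.89, -0.95, -0.12], [0.03, 3.97, -0.48, -0.12], [0.03, 4.0, 0.0, -0.09]]
[[0.03, 3.98, 0.36, 0.0], [0.04, 3.98, 0.36, 0.0], [0.03, 3.98, 0.36, 0.0], [0.04, 3.98, 0.36, 0.0], [0.03, 3.98, 0.36, 0.0]]
[[0.03, 3.13, 0.29, 0.0], [0.27, 3.9, 0.83, 0.0], [0.28, 3.9, 0.83, 0.0], [0.27, 3.9, 0.83, 0.0], [0.28, 3.9, 0.84, 0.0]]
[[0.27, 3.9, 0.83, 0.0], [0.27, 3.9, 0.84, 0.0], [0.04, 0.56, 0.12, 0.0], [0, 0, 0, 0], [0, 0, 0, 0]]
end [0.36 0.24 0.22] 0.005
```

>>> arm_command(
  steps=[
    [-0.4, 3.8, -1.3, -0.12],
    [0, 3.9, -1.0, -0.12],
    [0, 3.9, -0.8, -0.12],
    [0, 4.0, -0.4, -0.12],
    [0, 4.0, 0.2, -0.09],
  ],
)

```text
time_s: 0.98
position: [0.2974, -0.1948, 0.23]
eef_rot: [-0.006, 0.709, 0.015, 0.705]
contact_force: [1.0, 0.5, 1.4]
finger_gap: 0.0953
```

>>> arm_command(
  steps=[
    [0, 4.0, 0.5, 0],
    [0, 4.0, 0.5, 0],
    [0, 4.0, 0.5, 0],
    [0, 4.0, 0.5, 0],
    [0, 4.0, 0.5, 0],
  ],
)

```text
time_s: 1.4
position: [0.3136, 0.0128, 0.2315]
eef_rot: [-0.005, 0.707, 0.013, 0.707]
contact_force: [1.0, -0.1, 0.5]
finger_gap: 0.0953
```

Run:
```python
from h import *
st(); plan([(.31,0,.235),(.36,.24,.22)],yaw=0.)
```

```text
t 1.4 p [0.3136 0.0128 0.2315] yaw 0.026 down [ 7.000e-04  1.100e-02 -9.999e-01] F [ 1.  -0.1  0.5] gap 0.0953 q [-0.14 -0.73  2.32  0.01  1.55 -0.17]
[[-0.37, -1.26, -0.39, 0.03], [0.29, 3.91, 0.8, -0.0], [0.29, 3.91, 0.8, -0.0], [0.29, 3.91, 0.8, -0.0], [0.29, 3.91, 0.8, -0.0]]
[[0.29, 3.91, 0.8, -0.0], [0.28, 3.91, 0.79, -0.0], [0.04, 0.54, 0.11, -0.0], [0, 0, 0, 0], [0, 0, 0, 0]]
end [0.36 0.24 0.22] -0.004
```

>>> arm_command(
  steps=[
    [0, 3.9, 0.8, 0.02],
    [0, 3.9, 0.8, 0],
    [0, 3.9, 0.8, 0],
    [0, 3.9, 0.8, 0],
    [0, 3.9, 0.8, 0],
  ],
)

```text
time_s: 1.82
position: [0.3485, 0.2185, 0.2344]
eef_rot: [0.001, 0.704, 0.007, 0.71]
contact_force: [0.4, -0.4, -0.3]
finger_gap: 0.0949
```

>>> arm_command(
  steps=[
    [0, 2.5, 0.6, 0],
    [0, 0, 0, 0],
    [0, 0, 0, 0],
    [0, 0, 0, 0],
    [0, 0, 0, 0],
  ],
)

```text
time_s: 2.23
position: [0.3525, 0.2506, 0.233]
eef_rot: [-0.003, 0.705, 0.011, 0.709]
contact_force: [0.3, -0.3, 0.1]
finger_gap: 0.095
```

Run:
```python
from h import *
s=st(); im=vision.capture("wrist"); cv2.imwrite("pics/w1.png",im[:,:,::-1])
np.save("w1.npy",dict(s),allow_pickle=True)
c=cam("wrist",s)
print(proj(c,[[.4177,.2835,.042],[.429,.101,.012],[.587,.132,.076],[.617,.295,.058]]).round(0))
```

```text
t 2.23 p [0.3525 0.2506 0.233 ] yaw 0.02 down [ 0.0054  0.0108 -0.9999] F [ 0.3 -0.3  0.1] gap 0.095 q [ 0.49 -0.39  2.12  0.01  1.41  0.47]
[[308. 146.]
 [303. 268.]
 [442. 275.]
 [485. 141.]]
```

View pics/w1.png

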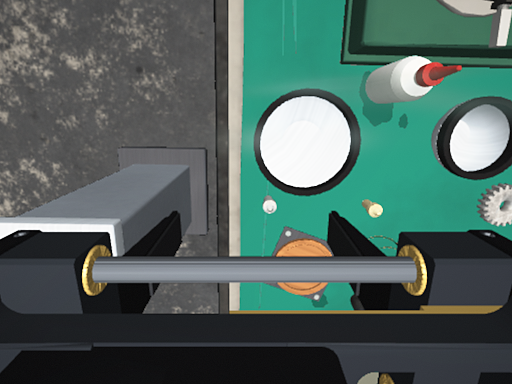

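The wrist view shows the large rim at about (307,142), against a top-view prediction of (308,146). The stand is at (305,266) and the medium cover at (475,138).

```bash
cat >> h.py <<'E'
def circ(P):
    A=np.c_[2*P,np.ones(len(P))]; s=np.linalg.lstsq(A,(P**2).sum(1),rcond=None)[0]
    return s[:2].round(4),np.sqrt(s[2]+s[0]**2+s[1]**2).round(4)
def ring(im,c,X,rad,z,val=70):
    m,cs=rimfit(im,c,np.array(X),rad,z,val)
    for k in sorted(cs,key=cv2.contourArea)[::-1][:2]:
        if len(k)>6: print("  ",*circ(cast(c,k[:,0],z)[:,:2]),"px",k[:,0].mean(0).round(0),len(k))
E
python3 - <<'E'
from h import *
s=np.load("w1.npy",allow_pickle=True).item(); im=cv2.imread("pics/w1.png"); c=cam("wrist",s)
ring(im,c,(.4177,.286),.065,.042); ring(im,c,(.617,.295),.048,.058)
h=cv2.cvtColor(im,cv2.COLOR_BGR2HSV); m=cv2.inRange(h,(5,90,80),(20,255,255)); m[300:]=0; m[:220]=0
cs,_=cv2.findContours(m,cv2.RETR_EXTERNAL,cv2.CHAIN_APPROX_NONE)
k=max(cs,key=cv2.contourArea); u,v,w,hh=cv2.boundingRect(k); print(u,v,w,hh,cast(c,[(u,v+hh/2),(u+w,v+hh/2),(u+w/2,v),(u+w/2,v+hh)],.012).round(4))
E
```

```text
[0.4153 0.2826] 0.0571 px [309. 172.] 290
   [0.4151 0.2856] 0.0596 px [310. 107.] 249
   [0.6089 0.297 ] 0.0423 px [480. 134.] 467
   [0.6329 0.3349] 0.0027 px [507. 105.] 13
275 238 57 19 [[0.386  0.1336 0.012 ]
 [0.4683 0.135  0.012 ]
 [0.4262 0.1492 0.012 ]
 [0.4281 0.1191 0.012 ]]
```

Run:
```python
from h import *
plan([(.3555,.284,.20),(.3555,.284,.060)],yaw=0.)
```

```text
[[2.83, 2.81, 0.29, 0.02], [0.51, 0.51, 0.04, -0.0], [4.0, -0.04, -0.02, -0.0], [4.0, -0.04, -0.02, -0.0], [4.0, -0.04, -0.03, -0.0]]
[[2.0, -0.03, -0.01, -0.0], [0, 0, 0, 0], [0, 0, 0, 0], [0, 0, 0, 0], [0, 0, 0, 0]]
end [0.3555 0.284  0.06  ] -0.001
```

>>> arm_command(
  steps=[
    [2.8, 2.8, 0.3, 0.02],
    [0.5, 0.5, 0, 0],
    [4.0, 0, 0, 0],
    [4.0, 0, 0, 0],
    [2.5, 0, 0, 0],
  ],
)

```text
time_s: 2.7
position: [0.3648, 0.2846, 0.1051]
eef_rot: [0.012, 0.697, 0.004, 0.717]
contact_force: [-0.6, 0.5, -0.6]
finger_gap: 0.0951
```

>>> arm_command(
  steps=[
    [1.5, 0, 0, 0],
    [0, 0, 0, 0],
    [0, 0, 0, 0],
    [0, 0, 0, 0],
    [0, 0, 0, 0],
  ],
)

```text
time_s: 3.12
position: [0.3636, 0.2787, 0.0863]
eef_rot: [0.012, 0.7, -0.0, 0.714]
contact_force: [0.3, -0.1, 0.0]
finger_gap: 0.0955
```

Run:
```python
from h import *
s=st(); im=vision.capture("wrist"); cv2.imwrite("pics/w2.png",im[:,:,::-1])
plan([(.3555,.284,.045)],yaw=0.)
```

```text
t 3.12 p [0.3636 0.2787 0.0863] yaw -0.018 down [ 0.0213  0.0166 -0.9996] F [ 0.3 -0.1  0. ] gap 0.0955 q [ 0.53 -0.19  2.21  0.    1.09  0.55]
[[3.88, 0.39, -0.88, -0.02], [0.27, 0.03, -0.06, 0.0], [0, 0, 0, 0], [0, 0, 0, 0], [0, 0, 0, 0]]
end [0.3555 0.284  0.045 ] 0.002
```

View pics/w2.png

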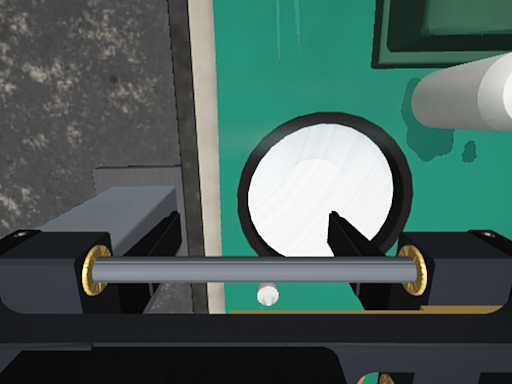

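The left finger is outside the large rim's front edge and the right finger is inside the bowl at about (340,225). The grasp geometry is right, so I descend.

>>> arm_command(
  steps=[
    [1.0, 0.2, -0.3, -0.01],
    [1.0, 0.2, -0.3, -0.01],
    [1.0, 0.2, -0.2, 0],
    [0.8, 0, 0, 0],
    [0, 0, 0, 0],
  ],
)

```text
time_s: 3.58
position: [0.3587, 0.288, 0.0494]
eef_rot: [0.006, 0.697, 0.009, 0.717]
contact_force: [0.2, 0.0, 0.6]
finger_gap: 0.0955
```

Run:
```python
from h import *
s=st(); plan([(.3555,.284,.045)],yaw=0.)
```

```text
t 3.58 p [0.3587 0.288  0.0494] yaw 0.004 down [ 0.0296  0.0217 -0.9993] F [0.2 0.  0.6] gap 0.0955 q [ 0.56 -0.13  2.24  0.    1.    0.55]
[[0.42, -0.41, -0.34, 0.0], [0, 0, 0, 0], [0, 0, 0, 0], [0, 0, 0, 0], [0, 0, 0, 0]]
end [0.3555 0.284  0.045 ] 0.004
```

>>> arm_command(
  steps=[
    [0.4, -0.4, -0.3, 0],
    [0, 0, 0, 0],
    [0, 0, 0, 0],
    [0, 0, 0, 0],
    [0, 0, 0, 0],
  ],
  gripper=1,
  grip_force=45,
)

```text
time_s: 4.0
position: [0.3545, 0.2833, 0.0431]
eef_rot: [0.005, 0.698, 0.009, 0.716]
contact_force: [0.2, -0.6, 0.2]
finger_gap: 0.0668
```

Run:
```python
from h import *
st()
```

```text
t 4.0 p [0.3545 0.2833 0.0431] yaw 0.005 down [ 0.0268  0.0198 -0.9994] F [ 0.2 -0.6  0.2] gap 0.0668 q [ 0.55 -0.13  2.25  0.    0.99  0.55]
```

>>> arm_command(
  steps=[
    [0, 0, 0, 0],
    [0, 0, 0, 0],
    [0, 0, 0, 0],
    [0, 0, 0, 0],
    [0, 0, 0, 0],
  ],
)

```text
time_s: 4.42
position: [0.3556, 0.2839, 0.0445]
eef_rot: [0.006, 0.697, 0.009, 0.717]
contact_force: [0.9, -0.3, 0.4]
finger_gap: 0.0337
```

Run:
```python
from h import *
s=st();im=vision.capture("wrist"); cv2.imwrite("pics/w3.png",im[:,:,::-1])
im=vision.capture("scene"); cv2.imwrite("pics/s3.png",im[:,:,::-1])
```

```text
t 4.42 p [0.3556 0.2839 0.0445] yaw 0.005 down [ 0.0292  0.0213 -0.9993] F [ 0.9 -0.3  0.4] gap 0.0337 q [ 0.55 -0.13  2.25  0.    0.99  0.55]
```

View pics/w3.png

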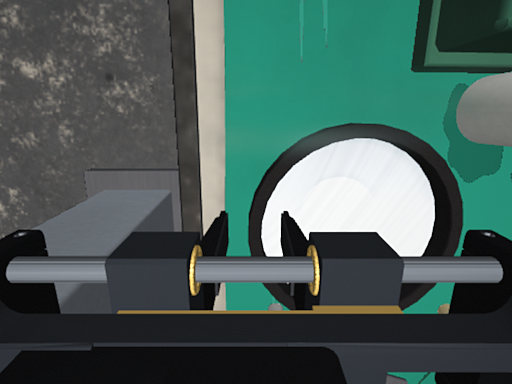

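View pics/s3.png

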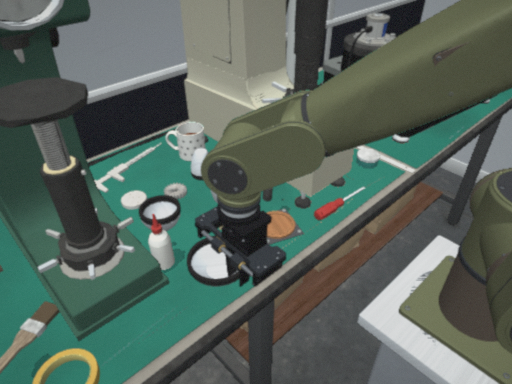

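The fingers straddle the front of the large rim, left tip at (222,240) outside and right tip at (288,240) inside. They are still closing.

>>> arm_command(
  steps=[
    [0, 0, 0, 0],
    [0, 0, 0, 0],
    [0, 0, 0, 0],
    [0, 0, 0, 0],
    [0, 0, 0, 0],
  ],
)

```text
time_s: 4.93
position: [0.3551, 0.2836, 0.0439]
eef_rot: [0.006, 0.697, 0.009, 0.717]
contact_force: [0.2, 0.7, 0.7]
finger_gap: 0.0069
```

>>> arm_command(
  steps=[
    [0, 0, 0, 0],
    [0, 0, 0, 0],
    [0, 0, 0, 0],
    [0, 0, 0, 0],
    [0, 0, 0, 0],
  ],
)

```text
time_s: 5.35
position: [0.3552, 0.2837, 0.044]
eef_rot: [0.006, 0.697, 0.009, 0.717]
contact_force: [-0.1, 1.0, -0.3]
finger_gap: 0.0067
```

Run:
```python
from h import *
s=st();im=vision.capture("wrist"); cv2.imwrite("pics/w4.png",im[:,:,::-1])
```

```text
t 5.35 p [0.3552 0.2837 0.044 ] yaw 0.005 down [ 0.0283  0.0208 -0.9994] F [-0.1  1.  -0.3] gap 0.0067 q [ 0.55 -0.13  2.25  0.    0.99  0.55]
```

View pics/w4.png

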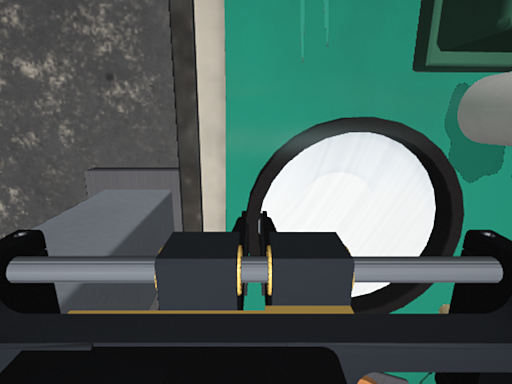

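The wrist view shows the rim clamped at about (255,230), finger gap 6.7 mm on an 8 mm rubber band. I lift it gently.

>>> arm_command(
  steps=[
    [-0.5, 0, 0, 0],
    [-1, 0, 0, 0],
    [-1, 0, 0, 0],
    [-1, 0, 0, 0],
    [-1, 0, 0, 0],
  ],
  grip_force=60,
)

```text
time_s: 5.82
position: [0.3508, 0.2808, 0.0892]
eef_rot: [0.004, 0.7, 0.007, 0.714]
contact_force: [0.2, -0.3, -2.4]
finger_gap: 0.0071
```

Run:
```python
from h import *
s=st();im=vision.capture("wrist"); cv2.imwrite("pics/w5.png",im[:,:,::-1])
im=vision.capture("scene"); cv2.imwrite("pics/s5.png",cv2.resize(im[110:350,90:360,::-1],None,fx=2.5,fy=2.5))
```

```text
t 5.82 p [0.3508 0.2808 0.0892] yaw 0.005 down [ 0.0202  0.0161 -0.9997] F [ 0.2 -0.3 -2.4] gap 0.0071 q [ 0.55 -0.21  2.23  0.    1.1   0.55]
```

View pics/w5.png

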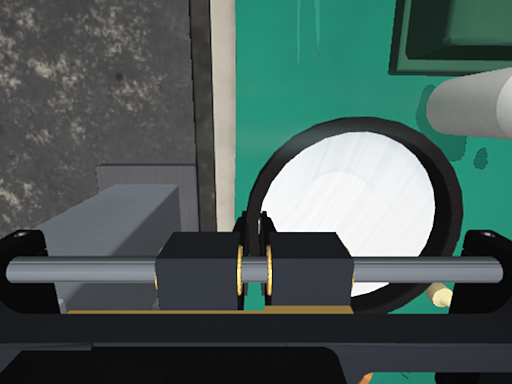

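View pics/s5.png

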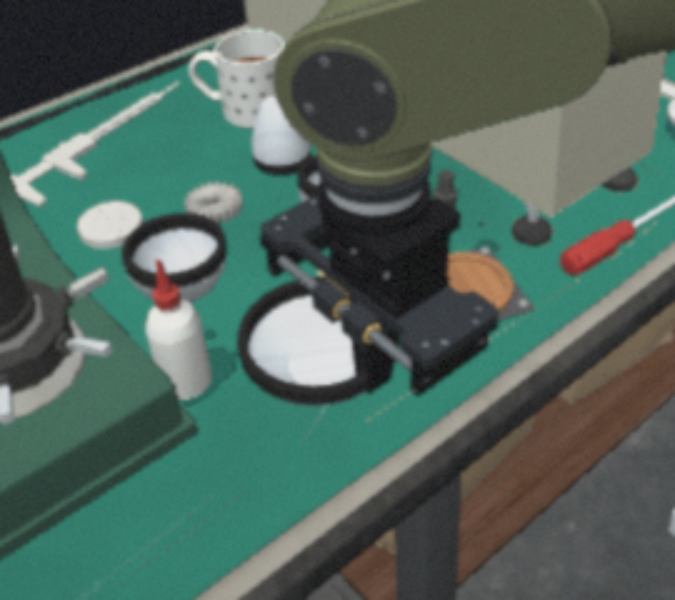

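```bash
cat >> h.py <<'E'
def heldring(im,c,X,rad,z,val=60,vmax=215):
    """outer edge of a held dark rim: boundary dark->other seen from outside along rays from the centre"""
    u0=proj(c,np.r_[X[:2],z])[0]; g=im.max(2); P=[]
    for a in np.arange(-2.6,2.6,.05):   # angle in world from +x... skip the gripped side
        ps=proj(c,np.array([[X[0]+r*np.cos(a),X[1]+r*np.sin(a),z] for r in np.arange(rad*.6,rad*1.3,.0005)]))
        v=[g[int(round(q[1])),int(round(q[0]))] if 0<=q[0]<511 and 0<=q[1]<vmax else 255 for q in ps]
        d=np.array(v)<val; i=np.flatnonzero(d)
        if len(i)>6 and i[-1]-i[0]<60 and not np.any(ps[i[0]:i[-1],1]>vmax-3): P.append((a,i[0]*.0005+rad*.6,i[-1]*.0005+rad*.6))
    P=np.array(P)
    for j,n in((1,"inner"),(2,"outer")):
        Q=np.c_[X[0]+P[:,j]*np.cos(P[:,0]),X[1]+P[:,j]*np.sin(P[:,0])]; print("  held",n,*circ(Q),len(Q))
E
python3 - <<'E'
from h import *
s=monitor.sense(); im=cv2.imread("pics/w5.png"); c=cam("wrist",s)
heldring(im,c,(s['position'][0]+.061,s['position'][1]),.065,s['position'][2]-.002)
E
```

```text
held inner [0.4072 0.2955] 0.05 36
  held outer [0.4098 0.2866] 0.0653 36
```

Run:
```python
from h import *
plan([(.3555,.27,.13),(.3675,.099,.125)],yaw=0.,step=2.5)
```

```text
[[-2.39, -0.68, 0.24, 0.0], [-1.53, -0.44, 0.15, 0.0], [0.03, -2.49, 0.16, 0.0], [0.03, -2.49, 0.16, 0.0], [0.03, -2.49, 0.16, 0.0]]
[[0.03, -2.49, 0.16, 0.0], [0.03, -2.49, 0.16, 0.0], [0.03, -2.49, 0.17, 0.0], [0.03, -2.17, 0.14, 0.0], [0, 0, 0, 0]]
end [0.3675 0.099  0.125 ] 0.005
```

>>> arm_command(
  steps=[
    [-1.4, -0.3, 0.1, 0],
    [-1.4, -0.3, 0.2, 0],
    [-1.2, -0.5, 0.1, 0],
    [0, -2.0, 0.2, 0],
    [0, -2.5, 0.2, 0],
  ],
)

```text
time_s: 6.33
position: [0.3596, 0.2262, 0.1333]
eef_rot: [0.004, 0.698, 0.011, 0.716]
contact_force: [-0.0, -0.4, -2.5]
finger_gap: 0.0067
```

>>> arm_command(
  steps=[
    [0, -2.5, 0.2, 0],
    [0, -2.5, 0.2, 0],
    [0, -2.5, 0.2, 0],
    [0, -2.5, 0.2, 0],
    [0, -1.5, 0.1, 0],
  ],
)

```text
time_s: 6.75
position: [0.3698, 0.1062, 0.1323]
eef_rot: [0.002, 0.696, 0.012, 0.717]
contact_force: [0.1, -0.1, -3.0]
finger_gap: 0.0067
```

Run:
```python
from h import *
s=st();im=vision.capture("top"); cv2.imwrite("pics/t6.png",im[:,:,::-1]);im=vision.capture("scene"); cv2.imwrite("pics/s6.png",cv2.resize(im[110:350,90:360,::-1],None,fx=2.5,fy=2.5))
plan([(.3675,.099,.09)],yaw=0.,step=2.5)
```

```text
t 6.75 p [0.3698 0.1062 0.1323] yaw 0.014 down [ 0.0296  0.0207 -0.9993] F [ 0.1 -0.1 -3. ] gap 0.0067 q [ 0.13 -0.46  2.33  0.02  1.24  0.11]
[[2.44, -0.48, -0.22, 0.01], [1.76, -0.34, -0.16, 0.0], [0, 0, 0, 0], [0, 0, 0, 0], [0, 0, 0, 0]]
end [0.3675 0.099  0.09  ] 0.001
```

View pics/s6.png

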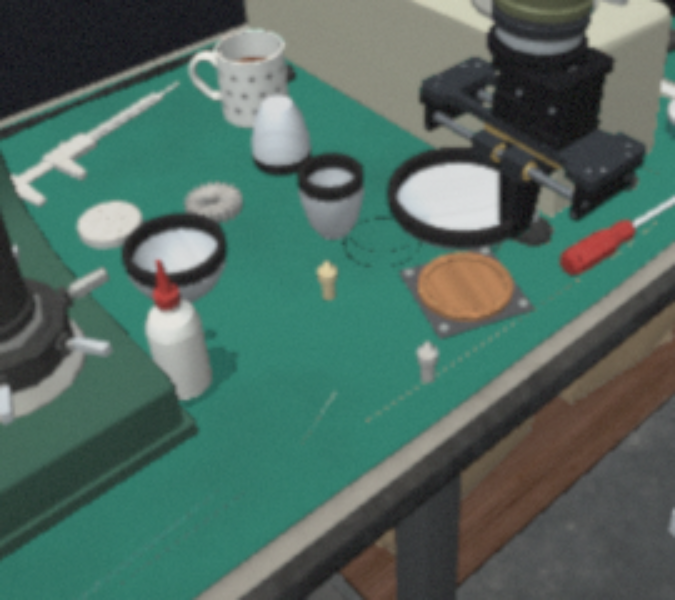

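View pics/t6.png

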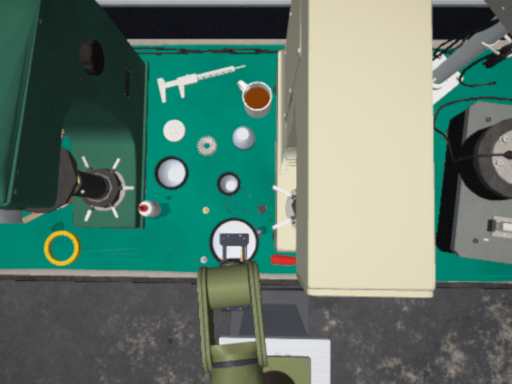

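The scene view shows the large cover level above the stand. In the top view it sits at about (234,242). I measure it there.

Run:
```python
from h import *
s=monitor.sense(); im=cv2.imread("pics/t6.png"); c=cam("top")
p=s['position']; m=(im.max(2)<60)
u0=proj(c,[p[0]+.061,p[1]+.003,.13])[0]; print("pred px",u0)
P=[]
for a in np.arange(-2.0,2.0,.05):
    rr=np.arange(.045,.08,.0005); ps=proj(c,np.c_[p[0]+.061+rr*np.cos(a),p[1]+.003+rr*np.sin(a),np.full(len(rr),.13)])
    v=np.array([cv2.getRectSubPix(im,(1,1),tuple(map(float,q))).max() for q in ps]); 
    i=np.flatnonzero(v<75)
    if len(i) and rr[i[-1]]<.078: P.append((p[0]+.061+rr[i[-1]]*np.cos(a),p[1]+.003+rr[i[-1]]*np.sin(a)))
print(len(P),circ(np.array(P)), "tcp",p.round(4))
```

```text
pred px [234.42501364 241.68889817]
80 (array([0.4298, 0.1115]), np.float64(0.0633)) tcp [0.37   0.1064 0.1323]
```

Run:
```python
from h import *
plan([(.369,.0965,.060)],yaw=0.,step=1.5)
```

```text
[[1.48, -0.23, -0.07, 0.01], [1.48, -0.23, -0.06, 0.0], [1.48, -0.24, -0.06, 0.0], [1.48, -0.23, -0.07, 0.0], [1.28, -0.21, -0.05, 0.0]]
end [0.369  0.0965 0.06  ] 0.001
```

>>> arm_command(
  steps=[
    [1.4, -0.3, -0.1, 0.01],
    [1.4, -0.3, -0.1, 0],
    [1.4, -0.2, -0.1, 0],
    [1.4, -0.2, 0, 0],
    [1.0, -0.2, 0, 0],
  ],
)

```text
time_s: 7.27
position: [0.3721, 0.0982, 0.0677]
eef_rot: [0.009, 0.693, 0.009, 0.721]
contact_force: [-0.1, -0.2, -2.3]
finger_gap: 0.0063
```

Run:
```python
from h import *
s=st();plan([(.369,.0965,.054)],yaw=0.,step=1.5)
```

```text
t 7.27 p [0.3721 0.0982 0.0677] yaw -0.001 down [ 0.0393  0.0246 -0.9989] F [-0.1 -0.2 -2.3] gap 0.0063 q [ 0.1  -0.37  2.39  0.02  1.08  0.09]
[[1.35, -0.2, -0.36, -0.0], [0, 0, 0, 0], [0, 0, 0, 0], [0, 0, 0, 0], [0, 0, 0, 0]]
end [0.369  0.0965 0.054 ] -0.001
```

>>> arm_command(
  steps=[
    [0.7, -0.1, -0.2, 0],
    [0.5, -0.1, -0.1, 0],
    [0.2, 0, 0, 0],
    [0, 0, 0, 0],
    [0, 0, 0, 0],
  ],
)

```text
time_s: 7.68
position: [0.3682, 0.0984, 0.0524]
eef_rot: [0.007, 0.695, 0.01, 0.719]
contact_force: [0.7, -0.4, -2.0]
finger_gap: 0.0065
```

Run:
```python
from h import *
s=st();
im=vision.capture("scene"); cv2.imwrite("pics/s7.png",cv2.resize(im[110:300,160:360,::-1],None,fx=3,fy=3))
```

```text
t 7.68 p [0.3682 0.0984 0.0524] yaw 0.003 down [ 0.0347  0.0241 -0.9991] F [ 0.7 -0.4 -2. ] gap 0.0065 q [ 0.11 -0.35  2.41  0.02  1.05  0.09]
```

View pics/s7.png

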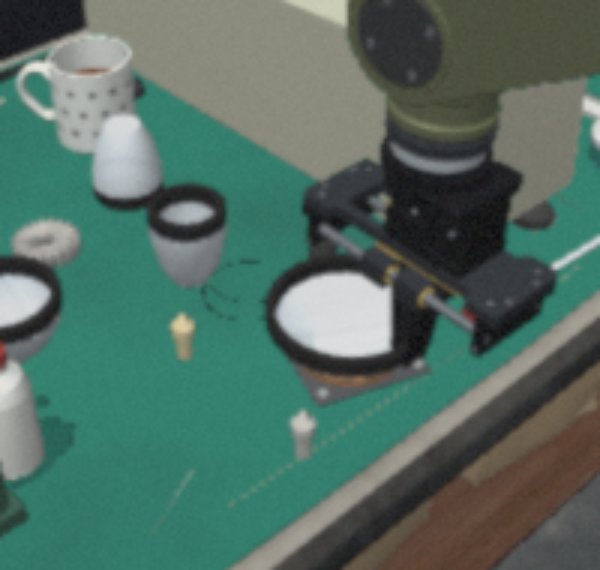

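The cover sits over the dish and about half the tool load remains. I take it down 2 mm and then open.

>>> arm_command(
  steps=[
    [0.2, -0.1, 0, 0],
    [0.1, 0, 0, 0],
    [0, 0, 0, 0],
    [0, 0, 0, 0],
    [0, 0, 0, 0],
  ],
)

```text
time_s: 8.15
position: [0.3698, 0.0985, 0.0525]
eef_rot: [0.008, 0.694, 0.01, 0.72]
contact_force: [-0.3, 0.1, -2.4]
finger_gap: 0.0064
```

Run:
```python
from h import *
s=st()
```

```text
t 8.15 p [0.3698 0.0985 0.0525] yaw 0.003 down [ 0.0368  0.0259 -0.999 ] F [-0.3  0.1 -2.4] gap 0.0064 q [ 0.1  -0.35  2.41  0.03  1.05  0.09]
```

>>> arm_command(
  steps=[
    [0.3, -0.1, 0, 0],
    [0.2, 0, 0, 0],
    [0.2, 0, 0, 0],
    [0, 0, 0, 0],
    [0, 0, 0, 0],
  ],
)

```text
time_s: 8.57
position: [0.3712, 0.0982, 0.0525]
eef_rot: [0.008, 0.696, 0.011, 0.718]
contact_force: [0.1, -0.4, -2.5]
finger_gap: 0.0066
```

Run:
```python
from h import *
s=st()
```

```text
t 8.57 p [0.3712 0.0982 0.0525] yaw 0.004 down [ 0.0319  0.0266 -0.9991] F [ 0.1 -0.4 -2.5] gap 0.0066 q [ 0.1  -0.34  2.4   0.03  1.05  0.08]
```

>>> arm_command(
  steps=[
    [0.5, 0, 0, 0],
    [0, 0, 0, 0],
    [0, 0, 0, 0],
    [0, 0, 0, 0],
    [0, 0, 0, 0],
  ],
)

```text
time_s: 8.98
position: [0.3723, 0.0984, 0.0512]
eef_rot: [0.008, 0.697, 0.011, 0.717]
contact_force: [-2.7, 0.1, 3.9]
finger_gap: 0.0065
```

Run:
```python
from h import *
s=st()
im=vision.capture("scene"); cv2.imwrite("pics/s8.png",cv2.resize(im[170:270,220:330,::-1],None,fx=6,fy=6))
```

```text
t 8.98 p [0.3723 0.0984 0.0512] yaw 0.004 down [ 0.0293  0.0266 -0.9992] F [-2.7  0.1  3.9] gap 0.0065 q [ 0.1  -0.34  2.4   0.03  1.05  0.08]
```

View pics/s8.png

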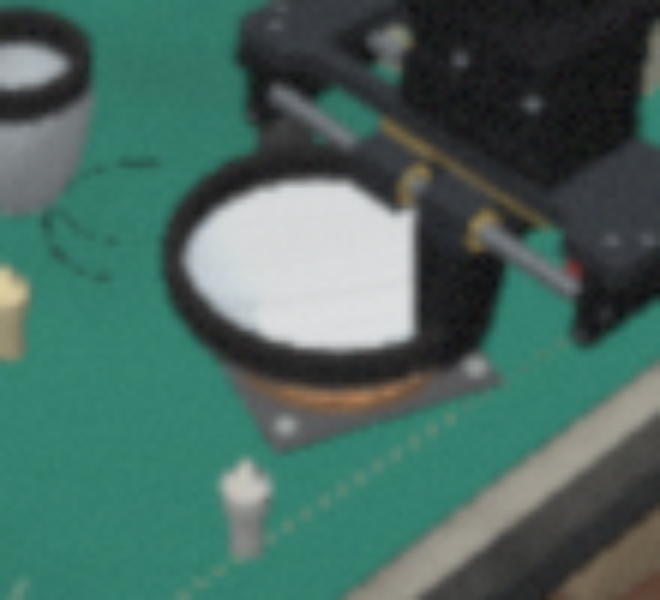

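>>> arm_command(
  steps=[
    [0, 0, 0, 0],
    [0, 0, 0, 0],
    [0, 0, 0, 0],
    [0, 0, 0, 0],
    [0, 0, 0, 0],
  ],
  gripper=-0.4,
)

```text
time_s: 9.45
position: [0.3726, 0.0984, 0.05]
eef_rot: [0.008, 0.696, 0.011, 0.718]
contact_force: [0.5, -0.2, -0.2]
finger_gap: 0.0347
```

Run:
```python
from h import *
s=st()
plan([(.3705,.0985,.11)],step=2.5)
```

```text
t 9.45 p [0.3726 0.0984 0.05  ] yaw 0.004 down [ 0.0313  0.0269 -0.9991] F [ 0.5 -0.2 -0.2] gap 0.0347 q [ 0.1  -0.33  2.4   0.03  1.04  0.08]
[[-2.5, 0.07, -0.01, 0.0], [-2.5, 0.07, -0.01, 0.0], [-1.0, 0.03, -0.0, 0.0], [0, 0, 0, 0], [0, 0, 0, 0]]
end [0.3705 0.0985 0.11  ] 0.004
```

>>> arm_command(
  steps=[
    [-1.5, 0, 0, 0],
    [-2.5, 0, 0, 0],
    [-2.5, 0, 0, 0],
    [-2.0, 0, 0, 0],
    [-2.0, 0, 0, 0],
  ],
  gripper=-1,
)

```text
time_s: 9.87
position: [0.3644, 0.0949, 0.1516]
eef_rot: [0.007, 0.701, 0.01, 0.713]
contact_force: [0.9, -0.1, -0.8]
finger_gap: 0.0681
```

Run:
```python
from h import *
s=st()
for n in("top",):
  im=vision.capture(n); cv2.imwrite(f"pics/{n}9.png",im[:,:,::-1])
plan([(.62,.16,.155),(.64,.24,.155)],yaw=0.)
```

```text
t 9.87 p [0.3644 0.0949 0.1516] yaw 0.004 down [ 0.0167  0.0252 -0.9995] F [ 0.9 -0.1 -0.8] gap 0.0681 q [ 0.09 -0.5   2.32  0.02  1.3   0.08]
[[0.14, 0.97, 3.88, 0.0], [0.14, 0.98, 3.88, 0.0], [0.15, 0.97, 3.88, 0.0], [0.14, 0.98, 3.88, 0.0], [0.15, 0.98, 3.88, 0.0]]
[[0.14, 0.97, 3.88, 0.0], [0.08, 0.51, 2.02, 0.0], [0.12, 3.87, 0.98, 0.0], [0.13, 3.87, 0.99, 0.0], [0.01, 0.25, 0.06, 0.0]]
end [0.64  0.24  0.155] 0.004
```

View pics/top9.png

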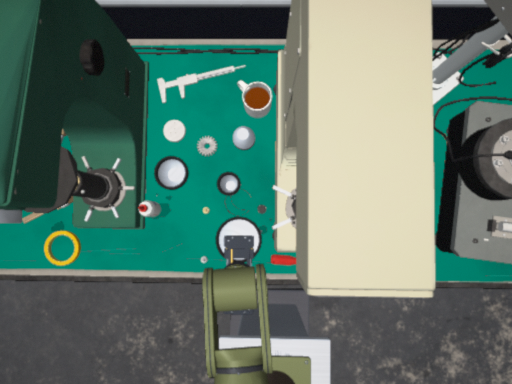

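The large cover is on the stand at about (239,239) in the top view and the gripper is clear. I move to the medium cover.

>>> arm_command(
  steps=[
    [0, 1.0, 3.9, 0],
    [0, 1.0, 3.9, 0],
    [0, 1.0, 3.9, 0],
    [0, 1.0, 3.9, 0],
    [0, 1.0, 3.9, 0],
  ],
)

```text
time_s: 10.33
position: [0.5619, 0.1464, 0.1636]
eef_rot: [0.008, 0.695, 0.011, 0.719]
contact_force: [0.3, -0.2, 0.8]
finger_gap: 0.0945
```

Run:
```python
from h import *
s=st()
im=vision.capture("top"); cv2.imwrite(f"pics/t10.png",im[:,:,::-1])
c=cam("top"); ring(im[:,:,::-1],c,(.431,.103),.065,.05)
plan([(.62,.16,.155),(.64,.24,.155)],yaw=0.)
```

```text
t 10.33 p [0.5619 0.1464 0.1636] yaw 0.003 down [ 0.0335  0.0265 -0.9991] F [ 0.3 -0.2  0.8] gap 0.0945 q [0.15 0.   1.9  0.02 1.2  0.14]
   [0.425  0.0912] 0.0538 px [246. 247.] 185
   [0.5176 0.1385] 0.0074 px [227. 210.] 15
[[0.68, 0.9, 3.84, 0.0], [0.23, 0.31, 1.33, 0.0], [0.14, 3.88, 0.98, 0.0], [0.14, 3.87, 0.98, 0.0], [0.01, 0.24, 0.06, 0.0]]
end [0.64  0.24  0.155] 0.002
```

>>> arm_command(
  steps=[
    [0.5, 1.5, 3.6, 0],
    [0.4, 2.6, 1.7, 0],
    [0, 3.0, 1.2, 0],
    [0, 2.2, 0.6, 0],
    [0, 0, 0, 0],
  ],
)

```text
time_s: 10.8
position: [0.6351, 0.2407, 0.1447]
eef_rot: [0.009, 0.7, 0.008, 0.714]
contact_force: [-0.4, -0.4, -0.2]
finger_gap: 0.0949
```

Run:
```python
from h import *
s=st()
im=vision.capture("wrist")[:,:,::-1].copy(); cv2.imwrite(f"pics/w11.png",im)
c=cam("wrist",s); print(proj(c,[[.617,.295,.058],[.431,.103,.05]]))
ring(im,c,(.617,.295),.048,.058)
plan([(.661,.295,.12)],yaw=0.)
```

```text
t 10.8 p [0.6351 0.2407 0.1447] yaw -0.001 down [ 0.0208  0.0237 -0.9995] F [-0.4 -0.4 -0.2] gap 0.0949 q [0.28 0.24 1.68 0.02 1.2  0.27]
[[230.1979776  135.41460073]
 [ 50.46074128 328.25745905]]
   [0.6182 0.2976] 0.0429 px [231. 130.] 576
[[1.57, 3.33, 1.57, -0.0], [1.04, 2.2, 1.03, -0.0], [0, 0, 0, 0], [0, 0, 0, 0], [0, 0, 0, 0]]
end [0.661 0.295 0.12 ] -0.001
```

View pics/w11.png

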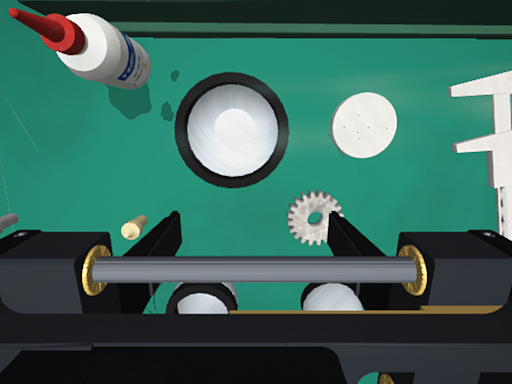

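The wrist view shows the medium rim at (232,130) and the bottle at (100,50), out of the way. I descend to its far side.

>>> arm_command(
  steps=[
    [0, 2.2, 1.2, 0],
    [0.5, 2.2, 1.1, 0],
    [1.0, 1.2, 0.5, 0],
    [1.0, 0, 0, 0],
    [0, 0, 0, 0],
  ],
)

```text
time_s: 11.27
position: [0.6616, 0.2927, 0.1175]
eef_rot: [0.008, 0.701, 0.006, 0.713]
contact_force: [-0.7, -0.3, -0.5]
finger_gap: 0.095
```

Run:
```python
from h import *
s=st()
im=vision.capture("wrist")[:,:,::-1].copy(); cv2.imwrite(f"pics/w12.png",im)
im=vision.capture("scene")[:,:,::-1].copy(); cv2.imwrite(f"pics/s12.png",im)
plan([(.662,.297,.062)],yaw=0.,step=1.5)
```

```text
t 11.27 p [0.6616 0.2927 0.1175] yaw -0.003 down [ 0.0168  0.0187 -0.9997] F [-0.7 -0.3 -0.5] gap 0.095 q [0.34 0.35 1.58 0.01 1.19 0.34]
[[1.5, 0.08, -0.04, -0.0], [1.5, 0.09, -0.04, -0.0], [1.5, 0.08, -0.03, -0.0], [1.26, 0.08, -0.03, -0.0], [0, 0, 0, 0]]
end [0.662 0.297 0.062] -0.004
```

View pics/w12.png

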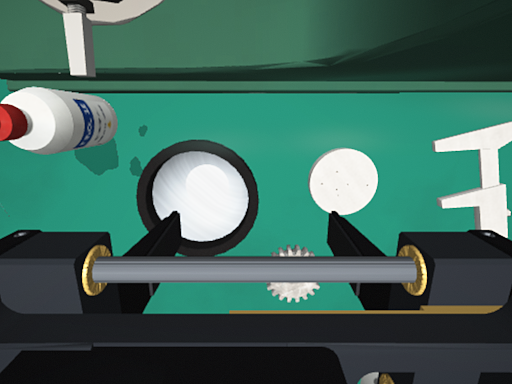

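View pics/s12.png

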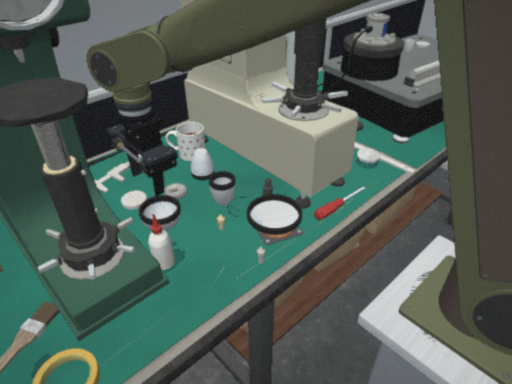

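Run:
```python
from h import *
s=monitor.sense(); im=cv2.imread("pics/w12.png"); c=cam("wrist",s)
x=cast(c,[(137,197),(258,197),(198,140)],.058); print(x.round(4))
heldring(im,c,(.618,.297),.048,.058,val=70,vmax=225)
c=cam("scene"); im=cv2.imread("pics/s12.png"); ring(im,c,(.43,.1),.065,.05)
```

```text
[[0.5722 0.3016 0.058 ]
 [0.6665 0.3006 0.058 ]
 [0.6219 0.3452 0.058 ]]
  held inner [0.6202 0.2991] 0.0386 59
  held outer [0.6197 0.2988] 0.0466 59
   [0.4276 0.1061] 0.069 px [276. 211.] 158
   [0.4242 0.1124] 0.0545 px [274. 214.] 114
```

>>> arm_command(
  steps=[
    [1.4, 0.1, 0, 0],
    [1.4, 0.1, 0, 0],
    [1.4, 0.1, 0, 0],
    [1.0, 0.1, 0, 0],
    [0, 0, 0, 0],
  ],
)

```text
time_s: 11.78
position: [0.6634, 0.2943, 0.0647]
eef_rot: [0.009, 0.699, 0.005, 0.715]
contact_force: [-0.7, -0.8, 0.1]
finger_gap: 0.0953
```

Run:
```python
from h import *
s=st()
plan([(.662,.297,.062)],yaw=0.,step=1.5)
```

```text
t 11.78 p [0.6634 0.2943 0.0647] yaw -0.007 down [ 0.0214  0.0197 -0.9996] F [-0.7 -0.8  0.1] gap 0.0953 q [0.34 0.41 1.6  0.01 1.1  0.34]
[[0.28, 0.26, -0.15, -0.01], [0, 0, 0, 0], [0, 0, 0, 0], [0, 0, 0, 0], [0, 0, 0, 0]]
end [0.662  0.297  0.0619] 0.003
```

>>> arm_command(
  steps=[
    [0.2, 0.4, 0, 0],
    [0, 0, 0, 0],
    [0, 0, 0, 0],
    [0, 0, 0, 0],
    [0, 0, 0, 0],
  ],
  gripper=1,
)

```text
time_s: 12.2
position: [0.6629, 0.2987, 0.061]
eef_rot: [0.009, 0.7, 0.004, 0.714]
contact_force: [-0.2, 0.5, -0.8]
finger_gap: 0.0671
```

>>> arm_command(
  steps=[
    [0, 0, 0, 0],
    [0, 0, 0, 0],
    [0, 0, 0, 0],
    [0, 0, 0, 0],
    [0, 0, 0, 0],
  ],
)

```text
time_s: 12.62
position: [0.6643, 0.2992, 0.0637]
eef_rot: [0.01, 0.699, 0.005, 0.715]
contact_force: [-0.6, 0.7, -0.1]
finger_gap: 0.0341
```

>>> arm_command(
  steps=[
    [0, 0, 0, 0],
    [0, 0, 0, 0],
    [0, 0, 0, 0],
    [0, 0, 0, 0],
    [0, 0, 0, 0],
  ],
)

```text
time_s: 13.03
position: [0.6637, 0.299, 0.064]
eef_rot: [0.009, 0.699, 0.005, 0.715]
contact_force: [-1.0, -0.6, 1.2]
finger_gap: 0.0087
```

Run:
```python
from h import *
s=st()
im=vision.capture("wrist")[:,:,::-1].copy(); cv2.imwrite(f"pics/w13.png",im)
```

```text
t 13.03 p [0.6637 0.299  0.064 ] yaw -0.007 down [ 0.0215  0.0198 -0.9996] F [-1.  -0.6  1.2] gap 0.0087 q [0.35 0.41 1.6  0.01 1.1  0.35]
```

View pics/w13.png

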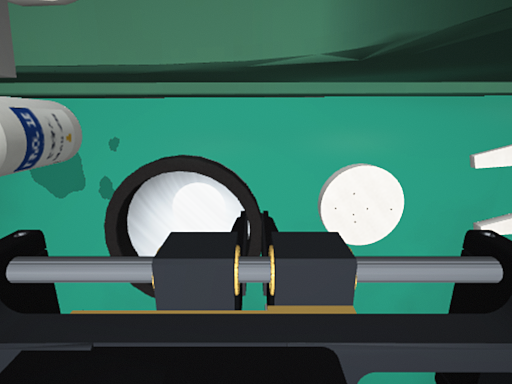

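>>> arm_command(
  steps=[
    [0, 0, 0, 0],
    [0, 0, 0, 0],
    [-0.5, 0, 0, 0],
    [-1.0, 0, 0, 0],
    [-1.0, 0, 0, 0],
  ],
)

```text
time_s: 13.5
position: [0.6613, 0.2978, 0.0864]
eef_rot: [0.009, 0.701, 0.004, 0.713]
contact_force: [0.3, 0.9, -1.9]
finger_gap: 0.0084
```

Run:
```python
from h import *
s=st()
im=vision.capture("wrist")[:,:,::-1].copy(); cv2.imwrite(f"pics/w14.png",im)
c=cam("wrist",s);p=s['position']; heldring(im,c,(p[0]-.044,p[1]),.048,p[2]-.006,val=70,vmax=225)
```

```text
t 13.5 p [0.6613 0.2978 0.0864] yaw -0.007 down [ 0.0165  0.0178 -0.9997] F [ 0.3  0.9 -1.9] gap 0.0084 q [0.34 0.39 1.59 0.01 1.14 0.35]
  held inner [0.6208 0.3051] 0.0343 46
  held outer [0.6211 0.3002] 0.0467 46
```

View pics/w14.png

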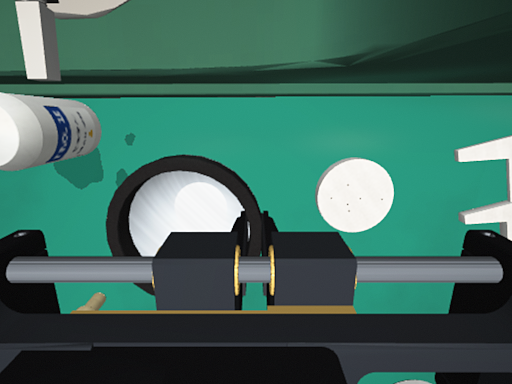

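Run:
```python
from h import *
plan([(.656,.29,.152),(.476,.101,.155)],yaw=0.,step=2.5)
```

```text
[[-2.48, -0.28, -0.21, -0.01], [-2.48, -0.28, -0.21, 0.0], [-1.32, -0.15, -0.12, 0.0], [-0.1, -1.8, -1.73, 0.0], [-0.1, -1.8, -1.73, 0.0]]
[[-0.1, -1.8, -1.73, 0.0], [-0.1, -1.8, -1.73, 0.0], [-0.1, -1.8, -1.73, 0.0], [-0.1, -1.8, -1.73, 0.0], [-0.1, -1.81, -1.73, 0.0]]
[[-0.1, -1.81, -1.73, 0.0], [-0.09, -1.81, -1.73, 0.0], [-0.1, -1.81, -1.73, 0.0], [-0.04, -0.79, -0.75, 0.0], [0, 0, 0, 0]]
end [0.476 0.101 0.155] 0.003
```

>>> arm_command(
  steps=[
    [-1.5, -0.2, -0.2, 0],
    [-2.2, -0.2, -0.2, 0],
    [-2.2, -0.3, -0.2, 0],
    [-0.8, -1.2, -1.1, 0],
    [-0.1, -1.8, -1.7, 0],
  ],
)

```text
time_s: 13.97
position: [0.6285, 0.2613, 0.1651]
eef_rot: [0.009, 0.698, 0.006, 0.716]
contact_force: [-0.7, -1.1, -1.6]
finger_gap: 0.0082
```

>>> arm_command(
  steps=[
    [-0.1, -1.8, -1.7, 0],
    [-0.1, -1.8, -1.7, 0],
    [-0.1, -1.8, -1.7, 0],
    [-0.1, -1.8, -1.7, 0],
    [-0.1, -1.8, -1.7, 0],
  ],
)

```text
time_s: 14.38
position: [0.5418, 0.1687, 0.1763]
eef_rot: [0.01, 0.693, 0.008, 0.721]
contact_force: [-0.0, -0.9, -1.2]
finger_gap: 0.0083
```

Run:
```python
from h import *
s=st()
plan([(.476,.101,.150)],yaw=0.,step=2.5)
```

```text
t 14.38 p [0.5418 0.1687 0.1763] yaw -0.003 down [ 0.0403  0.0246 -0.9989] F [-0.  -0.9 -1.2] gap 0.0083 q [ 0.2  -0.04  1.92  0.02  1.22  0.2 ]
[[0.56, -1.75, -1.7, -0.0], [0.56, -1.75, -1.7, -0.0], [0.56, -1.75, -1.7, -0.0], [0.51, -1.6, -1.56, -0.0], [0, 0, 0, 0]]
end [0.476 0.101 0.15 ] -0.003
```

>>> arm_command(
  steps=[
    [0.3, -1.7, -1.7, 0],
    [0.3, -1.7, -1.7, 0],
    [0.3, -1.7, -1.7, 0],
    [0, -1.5, -1.5, 0],
    [0, 0, 0, 0],
  ],
)

```text
time_s: 14.8
position: [0.4712, 0.098, 0.1695]
eef_rot: [0.01, 0.689, 0.007, 0.724]
contact_force: [1.3, 0.4, -1.2]
finger_gap: 0.0083
```

Run:
```python
from h import *
s=st()
for n in("wrist","top","scene"):
    im=vision.capture(n)[:,:,::-1].copy(); cv2.imwrite(f"pics/{n}15.png",im)
a=cv2.imread("pics/scene15.png")[120:290,170:350]; b=cv2.imread("pics/top15.png")[190:280,180:300]
cv2.imwrite("pics/c15.png",np.hstack([cv2.resize(a,(420,400)),cv2.resize(b,(380,400))]))
plan([(.476,.101,.110)],yaw=0.,step=2.5)
```

```text
t 14.8 p [0.4712 0.098  0.1695] yaw -0.004 down [ 0.0497  0.0244 -0.9985] F [ 1.3  0.4 -1.2] gap 0.0083 q [ 0.08 -0.25  2.11  0.02  1.22  0.08]
[[2.5, -0.02, -0.05, -0.0], [2.5, -0.02, -0.06, -0.0], [1.05, -0.0, -0.02, -0.0], [0, 0, 0, 0], [0, 0, 0, 0]]
end [0.476 0.101 0.11 ] -0.003
```

View pics/c15.png

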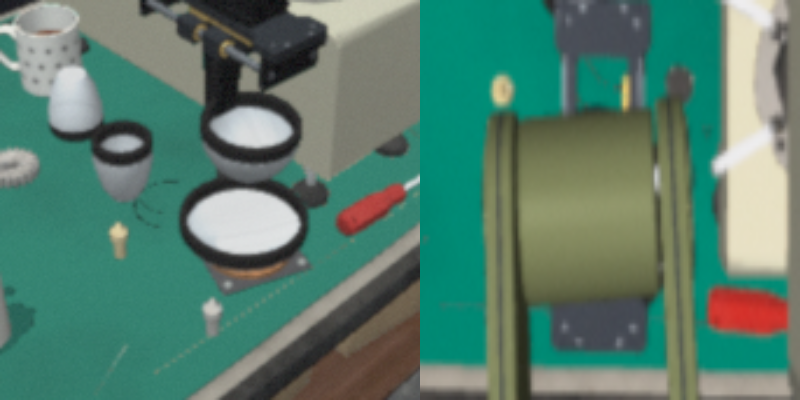

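View pics/wrist15.png

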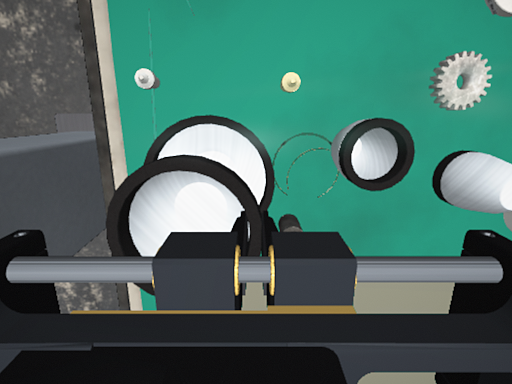

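```bash
cat >> h.py <<'E'
from scipy.optimize import least_squares
def arcfit(im,c,X,rad,z,angs,val=70,r0=.8,r1=1.2):
    P=[];g=im.max(2).astype(np.float32)
    for a in angs:
        rr=np.arange(rad*r0,rad*r1,.0003); ps=proj(c,np.c_[X[0]+rr*np.cos(a),X[1]+rr*np.sin(a),np.full(len(rr),z)])
        v=cv2.remap(g,ps[:,0].astype(np.float32)[None],ps[:,1].astype(np.float32)[None],cv2.INTER_LINEAR)[0]
        i=np.flatnonzero(v<val)
        if len(i) and i[-1]<len(rr)-3: P.append((X[0]+rr[i[-1]]*np.cos(a),X[1]+rr[i[-1]]*np.sin(a)))
    P=np.array(P)
    f=least_squares(lambda q:np.hypot(P[:,0]-q[0],P[:,1]-q[1])-rad,np.array(X[:2]),loss='soft_l1',f_scale=.001)
    print("  arc",f.x.round(4),"rms",np.sqrt((f.fun**2).mean()).round(4),len(P))
E
python3 - <<'E'
from h import *
s=monitor.sense(); c=cam("wrist",s); im=cv2.imread("pics/wrist15.png"); p=s['position']
arcfit(im,c,(.433,.103),.065,.050,np.arange(.7,2.4,.05))
arcfit(im,c,(p[0]-.044,p[1]),.048,p[2]-.006,np.arange(1.0,3.0,.05))
E
```

```text
arc [0.4364 0.1055] rms 0.0002 28
  arc [0.4341 0.1014] rms 0.0031 37
```

>>> arm_command(
  steps=[
    [1.5, 0.1, 0.1, 0],
    [1.5, 0.1, 0.1, 0],
    [1.5, 0.1, 0.1, 0],
    [1.2, 0.1, 0.1, 0],
    [0, 0, 0, 0],
  ],
)

```text
time_s: 15.37
position: [0.488, 0.109, 0.1179]
eef_rot: [0.01, 0.684, 0.01, 0.729]
contact_force: [0.7, -0.0, -2.1]
finger_gap: 0.0079
```

Run:
```python
from h import *
s=st()
for n in("wrist","scene"):
    im=vision.capture(n)[:,:,::-1].copy(); cv2.imwrite(f"pics/{n}16.png",im)
a=cv2.imread("pics/scene16.png")[140:280,200:340]; b=cv2.imread("pics/wrist16.png")[60:300,40:330]
cv2.imwrite("pics/c16.png",np.hstack([cv2.resize(a,(400,400)),cv2.resize(b,(400,400))]))
c=cam("wrist",s); im=cv2.imread("pics/wrist16.png"); 
arcfit(im,c,(.433,.103),.065,.050,np.arange(.7,2.4,.05))
plan([(.476,.102,.082)],yaw=0.,step=1.5)
```

```text
t 15.37 p [0.488  0.109  0.1179] yaw -0.0 down [ 0.0636  0.0282 -0.9976] F [ 0.7 -0.  -2.1] gap 0.0079 q [ 0.1  -0.15  2.13  0.02  1.1   0.09]
  arc [0.4337 0.104 ] rms 0.0003 34
[[1.36, -0.29, -0.57, -0.0], [1.36, -0.3, -0.57, -0.0], [0.97, -0.21, -0.41, -0.0], [0, 0, 0, 0], [0, 0, 0, 0]]
end [0.476 0.102 0.082] -0.0
```

View pics/c16.png

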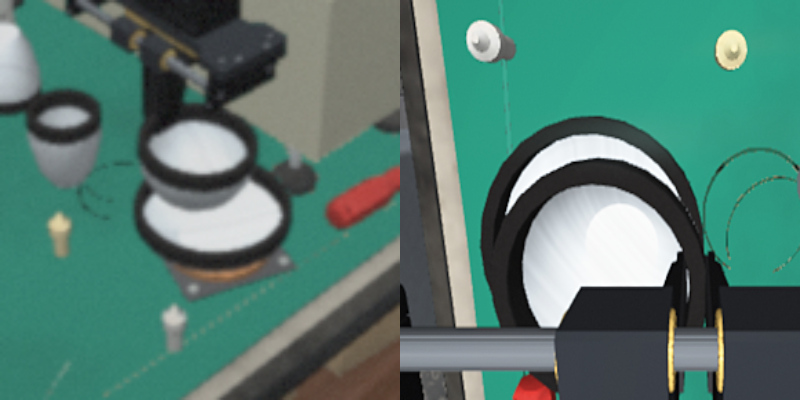

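>>> arm_command(
  steps=[
    [0.5, -0.3, -0.5, 0],
    [0.7, -0.2, -0.5, 0],
    [0.8, -0.2, -0.5, 0],
    [0.7, 0, -0.2, 0],
    [0, 0, 0, 0],
  ],
)

```text
time_s: 15.88
position: [0.4749, 0.1028, 0.0932]
eef_rot: [0.01, 0.681, 0.011, 0.732]
contact_force: [-0.1, 0.1, -2.0]
finger_gap: 0.008
```

Run:
```python
from h import *
s=st()
plan([(.4745,.102,.078)],yaw=0.,step=1.5)
```

```text
t 15.88 p [0.4749 0.1028 0.0932] yaw 0.0 down [ 0.0729  0.0291 -0.9969] F [-0.1  0.1 -2. ] gap 0.008 q [ 0.09 -0.16  2.18  0.03  1.05  0.08]
[[1.49, -0.12, -0.15, 0.0], [0.02, -0.0, -0.01, 0.0], [0, 0, 0, 0], [0, 0, 0, 0], [0, 0, 0, 0]]
end [0.4745 0.102  0.078 ] 0.0
```

>>> arm_command(
  steps=[
    [1.2, -0.1, -0.1, 0],
    [0, 0, 0, 0],
    [0, 0, 0, 0],
    [0, 0, 0, 0],
    [0, 0, 0, 0],
  ],
)

```text
time_s: 16.3
position: [0.475, 0.1019, 0.0817]
eef_rot: [0.01, 0.68, 0.011, 0.733]
contact_force: [-0.3, -0.0, -1.3]
finger_gap: 0.0077
```

Run:
```python
from h import *
s=st()
for n in("scene",):
    im=vision.capture(n)[:,:,::-1].copy(); cv2.imwrite(f"pics/{n}17.png",im)
cv2.imwrite("pics/c17.png",cv2.resize(im[140:280,200:340],(700,600)))
```

```text
t 16.3 p [0.475  0.1019 0.0817] yaw -0.0 down [ 0.0743  0.0293 -0.9968] F [-0.3 -0.  -1.3] gap 0.0077 q [ 0.09 -0.15  2.19  0.03  1.02  0.07]
```

View pics/c17.png

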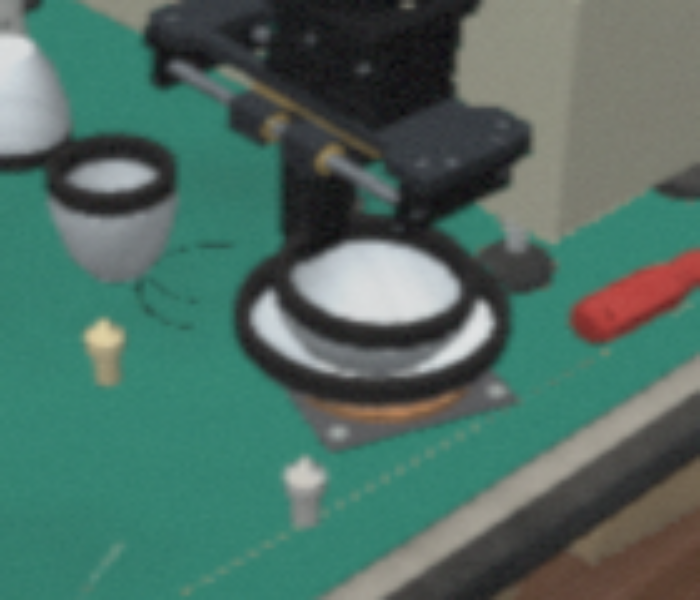

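The medium cover is inside the large one, tilted about 3° towards its free side and just above the floor. I take it down to contact.

>>> arm_command(
  steps=[
    [0.4, 0, 0, 0],
    [0, 0, 0, 0],
    [0, 0, 0, 0],
    [0.3, 0, 0, 0],
    [0, 0, 0, 0],
  ],
)

```text
time_s: 16.77
position: [0.4786, 0.1024, 0.0784]
eef_rot: [0.01, 0.678, 0.011, 0.735]
contact_force: [-2.4, -0.4, 2.3]
finger_gap: 0.0082
```

Run:
```python
from h import *
s=st()
```

```text
t 16.77 p [0.4786 0.1024 0.0784] yaw -0.0 down [ 0.0807  0.0297 -0.9963] F [-2.4 -0.4  2.3] gap 0.0082 q [ 0.09 -0.14  2.19  0.03  1.01  0.07]
```

>>> arm_command(
  steps=[
    [-0.4, 0, -0.5, 0],
    [0, 0, 0, 0],
    [0.4, 0, -0.1, 0],
    [0, 0, 0, 0],
    [0, 0, 0, 0],
  ],
)

```text
time_s: 17.18
position: [0.474, 0.1026, 0.0794]
eef_rot: [0.01, 0.676, 0.011, 0.737]
contact_force: [-0.8, -0.0, 2.7]
finger_gap: 0.0082
```

Run:
```python
from h import *
s=st()
```

```text
t 17.18 p [0.474  0.1026 0.0794] yaw -0.0 down [ 0.0862  0.0301 -0.9958] F [-0.8 -0.   2.7] gap 0.0082 q [ 0.09 -0.15  2.2   0.03  1.01  0.08]
```

>>> arm_command(
  steps=[
    [0, 0, 0, 0],
    [0, 0, 0, 0],
    [0, 0, 0, 0],
    [0, 0, 0, 0],
    [0, 0, 0, 0],
  ],
  gripper=-0.3,
)

```text
time_s: 17.6
position: [0.4723, 0.1025, 0.0774]
eef_rot: [0.01, 0.677, 0.011, 0.736]
contact_force: [-0.3, 0.3, -0.3]
finger_gap: 0.0363
```

Run:
```python
from h import *
s=st()
for n in("scene","wrist"):
    im=vision.capture(n)[:,:,::-1].copy(); cv2.imwrite(f"pics/{n}18.png",im)
a=cv2.imread("pics/scene18.png")[140:280,200:340]; b=cv2.imread("pics/wrist18.png")[60:300,40:330]
cv2.imwrite("pics/c18.png",np.hstack([cv2.resize(a,(400,400)),cv2.resize(b,(400,400))]))
```

```text
t 17.6 p [0.4723 0.1025 0.0774] yaw -0.0 down [ 0.0828  0.0301 -0.9961] F [-0.3  0.3 -0.3] gap 0.0363 q [ 0.09 -0.15  2.2   0.03  1.01  0.08]
```

View pics/c18.png

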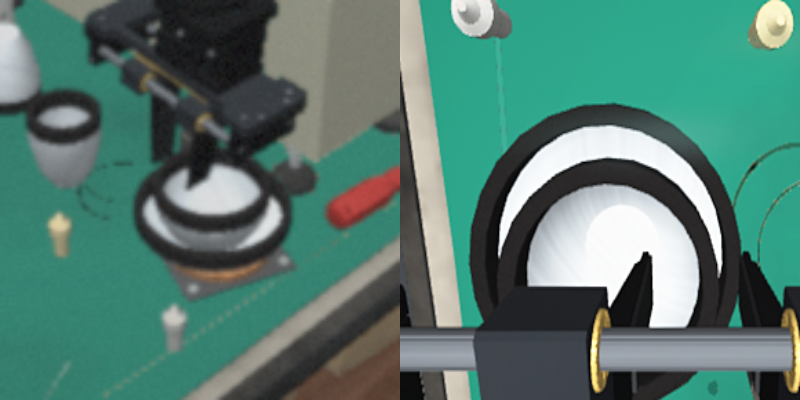

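>>> arm_command(
  steps=[
    [-1.5, 0, 0, 0],
    [-2.5, 0, 0, 0],
    [-3, 0, 0.2, 0],
    [-3, 0, 0.2, 0],
    [-3, 0, 0.2, 0],
  ],
  gripper=-1,
)

```text
time_s: 18.12
position: [0.461, 0.098, 0.2013]
eef_rot: [0.01, 0.685, 0.01, 0.728]
contact_force: [0.4, 0.8, 0.1]
finger_gap: 0.0778
```

Run:
```python
from h import *
s=st()
for n in("scene","wrist"):
    im=vision.capture(n)[:,:,::-1].copy(); cv2.imwrite(f"pics/{n}19.png",im)
a=cv2.imread("pics/scene19.png")[140:280,200:340]; b=cv2.imread("pics/wrist19.png")[60:300]
cv2.imwrite("pics/c19.png",np.hstack([cv2.resize(a,(300,300)),cv2.resize(b,(500,300))]))
c=cam("wrist",s); im=cv2.imread("pics/wrist19.png"); 
arcfit(im,c,(.434,.104),.065,.050,np.arange(.7,2.4,.05))
arcfit(im,c,(.432,.104),.048,.070,np.arange(.7,2.4,.05),r0=.85,r1=1.1)
arcfit(im,c,(.587,.132),.033,.076,np.arange(.0,3.14,.05))
```

```text
t 18.12 p [0.461  0.098  0.2013] yaw 0.0 down [ 0.0612  0.0281 -0.9977] F [0.4 0.8 0.1] gap 0.0778 q [ 0.08 -0.31  2.11  0.02  1.28  0.07]
  arc [0.4276 0.1026] rms 0.0004 28
  arc [0.4311 0.1016] rms 0.0006 19
  arc [0.5795 0.1309] rms 0.0018 26
```

View pics/c19.png

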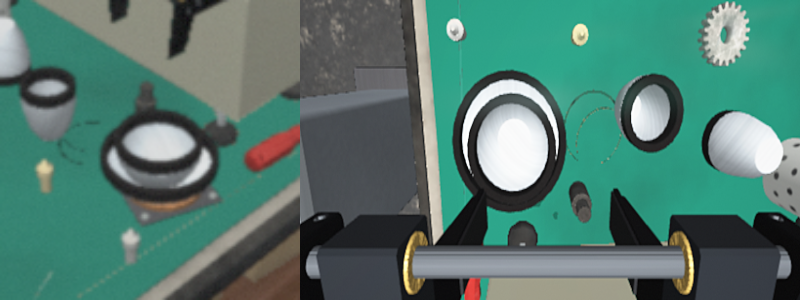

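Run:
```python
from h import *
plan([(.58,.125,.18)],yaw=0.,step=3.5)
```

```text
[[1.05, 0.74, 3.26, -0.0], [1.05, 0.74, 3.26, -0.0], [1.05, 0.74, 3.25, -0.0], [0.49, 0.34, 1.5, -0.0], [0, 0, 0, 0]]
end [0.58  0.125 0.18 ] -0.0
```

>>> arm_command(
  steps=[
    [0.7, 0.7, 3.3, 0],
    [0.7, 0.7, 3.3, 0],
    [0.7, 0.7, 3.3, 0],
    [0, 0.3, 1.0, 0],
    [0, 0, 0, 0],
  ],
)

```text
time_s: 18.63
position: [0.5774, 0.1237, 0.1933]
eef_rot: [0.01, 0.68, 0.011, 0.733]
contact_force: [0.1, 0.7, -0.2]
finger_gap: 0.0952
```

Run:
```python
from h import *
s=st()
for n in("wrist","scene","top"):
    im=vision.capture(n)[:,:,::-1].copy(); cv2.imwrite(f"pics/{n}20.png",im)
c=cam("wrist",s); im=cv2.imread("pics/wrist20.png"); 
arcfit(im,c,(.587,.132),.033,.076,np.arange(.0,3.14,.05))
print(proj(c,[.587,.132,.076]))
```

```text
t 18.63 p [0.5774 0.1237 0.1933] yaw -0.0 down [ 0.0752  0.0292 -0.9967] F [ 0.1  0.7 -0.2] gap 0.0952 q [ 0.11 -0.03  1.88  0.02  1.21  0.1 ]
  arc [0.5871 0.133 ] rms 0.0006 63
[[254.97038406 181.38849044]]
```

View pics/wrist20.png

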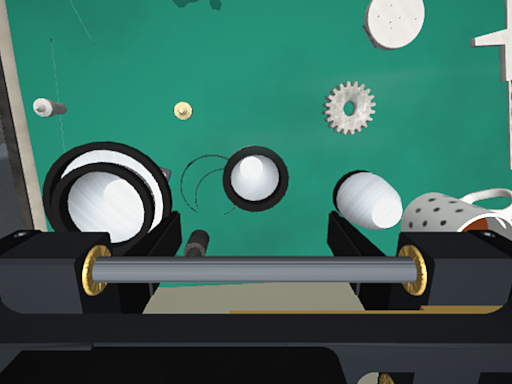

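View pics/scene20.png

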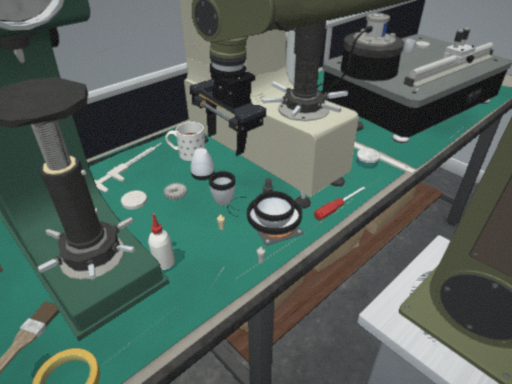

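Run:
```python
from h import *
c=cam("top"); print(cast(c,[(275,187),(275,227)],.25).round(3), cast(c,[(278,200),(283,100)],.15).round(3))
im=cv2.imread("pics/top20.png"); cv2.imwrite("pics/c20.png",cv2.resize(im[120:270,160:310],(600,600)))
s=monitor.sense(); p=s['position'];print(proj(c,[p,[.434,.104,.05]]))
```

```text
[[0.565 0.009 0.25 ]
 [0.473 0.008 0.25 ]] [[ 0.54  -0.002  0.15 ]
 [ 0.8   -0.012  0.15 ]]
[[228.11333312 184.32656788]
 [238.24643031 239.07876344]]
```

View pics/c20.png

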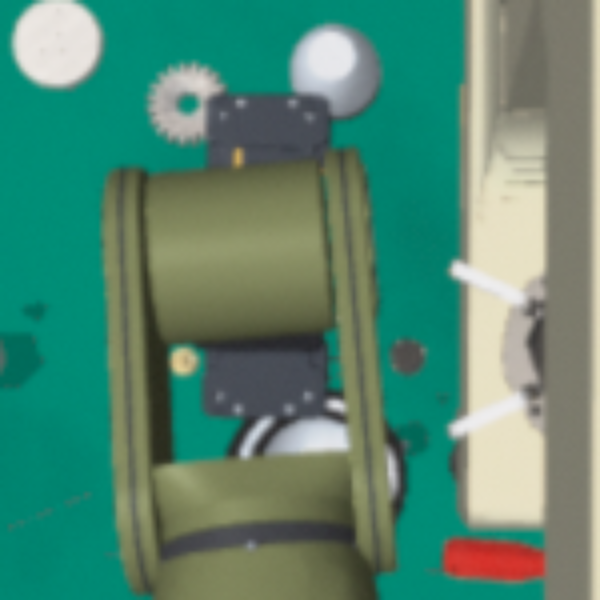

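>>> arm_command(
  steps=[
    [-1.2, 0, 0, 0],
    [-1.2, 0, 0, 0],
    [-1.2, 0, 0, 0],
    [-1.2, 0, 0, 0],
    [0, 0, 0, 0],
  ],
)

```text
time_s: 19.2
position: [0.5674, 0.1209, 0.2476]
eef_rot: [0.01, 0.68, 0.01, 0.733]
contact_force: [0.6, 0.4, 0.5]
finger_gap: 0.0949
```

```bash
python3 -c "
from h import *
st()"
```

```text
t 19.2 p [0.5674 0.1209 0.2476] yaw -0.001 down [ 0.0756  0.0289 -0.9967] F [0.6 0.4 0.5] gap 0.0949 q [ 0.11 -0.09  1.84  0.02  1.31  0.1 ]
```

>>> arm_command(
  steps=[
    [4.1, 0, 0, 0],
    [0, 0, 0, 0],
    [0, 0, 0, 0],
    [0, 0, 0, 0],
    [0, 0, 0, 0],
  ],
)

```text
time_s: 19.62
position: [0.5722, 0.1222, 0.2147]
eef_rot: [0.01, 0.676, 0.011, 0.737]
contact_force: [-0.5, -1.4, -0.0]
finger_gap: 0.0953
```

```bash
python3 -c "
from h import *
st()"
```

```text
t 19.62 p [0.5722 0.1222 0.2147] yaw -0.001 down [ 0.0864  0.0301 -0.9958] F [-0.5 -1.4 -0. ] gap 0.0953 q [ 0.11 -0.06  1.87  0.02  1.24  0.1 ]
```

>>> arm_command(
  steps=[
    [-4.1, 0, 0, 0],
    [0, 0, 0, 0],
    [1.0, 0, 0, 0],
    [1.0, 0, 0, 0],
    [1.0, 0, 0, 0],
  ],
)

```text
time_s: 20.03
position: [0.575, 0.1223, 0.2335]
eef_rot: [0.011, 0.671, 0.011, 0.741]
contact_force: [0.4, 0.4, -0.7]
finger_gap: 0.0954
```

```bash
python3 -c "
from h import *
st()"
```

```text
t 20.03 p [0.575  0.1223 0.2335] yaw -0.001 down [ 0.0993  0.0316 -0.9946] F [ 0.4  0.4 -0.7] gap 0.0954 q [ 0.11 -0.07  1.86  0.02  1.26  0.1 ]
```

>>> arm_command(
  steps=[
    [1.0, 0, 0, 0],
    [-4.1, 0, 0, 0],
    [1.0, 0, 0, 0],
    [1.0, 0, 0, 0],
    [1.0, 0, 0, 0],
  ],
)

```text
time_s: 20.45
position: [0.5714, 0.122, 0.2228]
eef_rot: [0.011, 0.676, 0.011, 0.737]
contact_force: [-0.6, -0.7, -0.3]
finger_gap: 0.0947
```

```bash
python3 -c "
from h import *
st()"
```

```text
t 20.45 p [0.5714 0.122  0.2228] yaw -0.001 down [ 0.0856  0.0301 -0.9959] F [-0.6 -0.7 -0.3] gap 0.0947 q [ 0.11 -0.07  1.87  0.02  1.25  0.1 ]
```

>>> arm_command(
  steps=[
    [1.0, 0, 0, 0],
    [-4.1, 0, 0, 0],
    [1.0, 0, 0, 0],
    [1.0, 0, 0, 0],
    [1.0, 0, 0, 0],
  ],
)

```text
time_s: 20.87
position: [0.5673, 0.1216, 0.2106]
eef_rot: [0.01, 0.682, 0.01, 0.731]
contact_force: [1.0, 0.4, 1.1]
finger_gap: 0.0949
```

```bash
python3 -c "
from h import *
st()"
```

```text
t 20.87 p [0.5673 0.1216 0.2106] yaw -0.001 down [ 0.0699  0.0284 -0.9972] F [1.  0.4 1.1] gap 0.0949 q [ 0.11 -0.06  1.88  0.02  1.25  0.1 ]
```

>>> arm_command(
  steps=[
    [0.6, 0, 0, 0],
    [0.6, 0, 0, 0],
    [0.6, 0, 0, 0],
    [0.6, 0, 0, 0],
    [0.6, 0, 0, 0],
  ],
)

```text
time_s: 21.28
position: [0.5672, 0.1223, 0.1715]
eef_rot: [0.01, 0.685, 0.01, 0.728]
contact_force: [-0.9, -0.8, -1.0]
finger_gap: 0.0948
```

```bash
python3 -c "
from h import *
st()"
```

```text
t 21.28 p [0.5672 0.1223 0.1715] yaw -0.001 down [ 0.0614  0.0275 -0.9977] F [-0.9 -0.8 -1. ] gap 0.0948 q [ 0.11 -0.02  1.91  0.02  1.19  0.1 ]
```

>>> arm_command(
  steps=[
    [0.5, 0, 0, 0],
    [-4.1, 0, 0, 0],
    [1.0, 0, 0, 0],
    [1.0, 0, 0, 0],
    [0.6, 0, 0, 0],
  ],
)

```text
time_s: 21.7
position: [0.5666, 0.1221, 0.1795]
eef_rot: [0.01, 0.685, 0.01, 0.728]
contact_force: [0.4, 0.3, 0.1]
finger_gap: 0.0947
```

>>> arm_command(
  steps=[
    [0.6, 0, 0, 0],
    [-4.1, 0, 0, 0],
    [1.0, 0, 0, 0],
    [1.0, 0, 0, 0],
    [0.6, 0, 0, 0],
  ],
)

```text
time_s: 22.12
position: [0.5655, 0.1219, 0.1849]
eef_rot: [0.01, 0.686, 0.01, 0.727]
contact_force: [0.0, 0.6, -0.0]
finger_gap: 0.0951
```

```bash
python3 -c "
from h import *
st()"
```

```text
t 22.12 p [0.5655 0.1219 0.1849] yaw -0.001 down [ 0.0578  0.0272 -0.998 ] F [ 0.   0.6 -0. ] gap 0.0951 q [ 0.11 -0.03  1.9   0.02  1.22  0.1 ]
```

>>> arm_command(
  steps=[
    [0.6, 0, 0, 0],
    [-4.1, 0, 0, 0],
    [1.0, 0, 0, 0],
    [1.0, 0, 0, 0],
    [0.6, 0, 0, 0],
  ],
)

```text
time_s: 22.53
position: [0.5637, 0.1216, 0.1883]
eef_rot: [0.009, 0.688, 0.009, 0.725]
contact_force: [-0.2, -1.1, -0.1]
finger_gap: 0.0953
```

```bash
python3 -c "
from h import *
st()"
```

```text
t 22.53 p [0.5637 0.1216 0.1883] yaw -0.001 down [ 0.0518  0.0266 -0.9983] F [-0.2 -1.1 -0.1] gap 0.0953 q [ 0.11 -0.04  1.9   0.02  1.23  0.1 ]
```

>>> arm_command(
  steps=[
    [0.6, 0.4, 0.9, 0],
    [0.8, 0.4, 0.9, 0],
    [1.0, 0.2, 0.5, 0],
    [1.0, 0, 0, 0],
    [1.0, 0, 0, 0],
  ],
)

```text
time_s: 22.95
position: [0.589, 0.1331, 0.1396]
eef_rot: [0.009, 0.69, 0.009, 0.724]
contact_force: [0.1, -0.1, -0.7]
finger_gap: 0.0952
```

Run:
```python
from h import *
s=st()
im=vision.capture("wrist")[:,:,::-1].copy(); cv2.imwrite("pics/w21.png",im)
c=cam("wrist",s)
arcfit(im,c,(.587,.132),.033,.076,np.arange(.2,2.94,.05))
plan([(.587,.1325,.081)],yaw=0.,step=1.)
```

```text
t 22.95 p [0.589  0.1331 0.1396] yaw -0.001 down [ 0.049   0.0262 -0.9985] F [ 0.1 -0.1 -0.7] gap 0.0952 q [0.12 0.07 1.87 0.02 1.15 0.12]
  arc [0.5873 0.1339] rms 0.0007 55
[[1.0, -0.03, -0.05, -0.0], [1.0, -0.03, -0.05, -0.0], [1.0, -0.03, -0.05, -0.0], [1.0, -0.03, -0.05, -0.0], [1.0, -0.03, -0.05, -0.0]]
[[0.56, -0.02, -0.03, -0.0], [0, 0, 0, 0], [0, 0, 0, 0], [0, 0, 0, 0], [0, 0, 0, 0]]
end [0.587  0.1325 0.081 ] -0.001
```

View pics/w21.png

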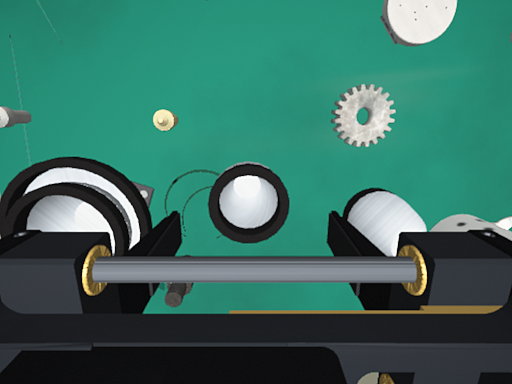

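The wrist view shows the small rim at (249,203), centred between the fingers, with the cover in use at (385,225) clear to the right. I descend.

>>> arm_command(
  steps=[
    [1.0, 0, -0.1, 0],
    [1.0, 0, 0, 0],
    [1.0, 0, 0, 0],
    [1.0, 0, 0, 0],
    [0.8, 0, 0, 0],
  ],
)

```text
time_s: 23.42
position: [0.5874, 0.1337, 0.0838]
eef_rot: [0.009, 0.691, 0.009, 0.722]
contact_force: [0.3, -0.2, -0.6]
finger_gap: 0.0949
```

Run:
```python
from h import *
s=st()
plan([(.587,.1335,.081)],yaw=0.,step=1.)
```

```text
t 23.42 p [0.5874 0.1337 0.0838] yaw -0.001 down [ 0.0441  0.0254 -0.9987] F [ 0.3 -0.2 -0.6] gap 0.0949 q [0.13 0.13 1.91 0.02 1.05 0.12]
[[0.27, -0.03, -0.05, -0.0], [0, 0, 0, 0], [0, 0, 0, 0], [0, 0, 0, 0], [0, 0, 0, 0]]
end [0.587  0.1335 0.081 ] -0.001
```

>>> arm_command(
  steps=[
    [0.4, 0, 0, 0],
    [0, 0, 0, 0],
    [0, 0, 0, 0],
    [0, 0, 0, 0],
    [0, 0, 0, 0],
  ],
  gripper=1,
  grip_force=30,
)

```text
time_s: 23.83
position: [0.5864, 0.1336, 0.0766]
eef_rot: [0.009, 0.693, 0.009, 0.721]
contact_force: [-1.2, -0.4, 0.2]
finger_gap: 0.0668
```

>>> arm_command(
  steps=[
    [0, 0, 0, 0],
    [0, 0, 0, 0],
    [0, 0, 0, 0],
    [0, 0, 0, 0],
    [0, 0, 0, 0],
  ],
)

```text
time_s: 24.25
position: [0.5871, 0.1337, 0.0782]
eef_rot: [0.009, 0.692, 0.009, 0.722]
contact_force: [0.2, 0.2, -1.1]
finger_gap: 0.0638
```

Run:
```python
from h import *
s=st()
```

```text
t 24.25 p [0.5871 0.1337 0.0782] yaw -0.001 down [ 0.0429  0.0252 -0.9988] F [ 0.2  0.2 -1.1] gap 0.0638 q [0.13 0.14 1.91 0.02 1.05 0.12]
```

>>> arm_command(
  steps=[
    [-0.6, 0, 0, 0],
    [-0.8, 0, 0, 0],
    [-0.8, 0, 0, 0],
    [-0.8, 0, 0, 0],
    [0, 0, 0, 0],
  ],
)

```text
time_s: 24.67
position: [0.5856, 0.1329, 0.1113]
eef_rot: [0.009, 0.692, 0.009, 0.722]
contact_force: [-0.1, 0.6, -1.2]
finger_gap: 0.0638
```

Run:
```python
from h import *
s=st()
for n in("scene","wrist"):
    im=vision.capture(n)[:,:,::-1].copy(); cv2.imwrite(f"pics/{n}22.png",im)
a=cv2.imread("pics/scene22.png")[140:280,170:310]; b=cv2.imread("pics/wrist22.png")[60:300]
cv2.imwrite("pics/c22.png",np.hstack([cv2.resize(a,(300,300)),cv2.resize(b,(500,300))]))
```

```text
t 24.67 p [0.5856 0.1329 0.1113] yaw -0.001 down [ 0.0426  0.0252 -0.9988] F [-0.1  0.6 -1.2] gap 0.0638 q [0.12 0.1  1.9  0.02 1.1  0.12]
```

View pics/c22.png

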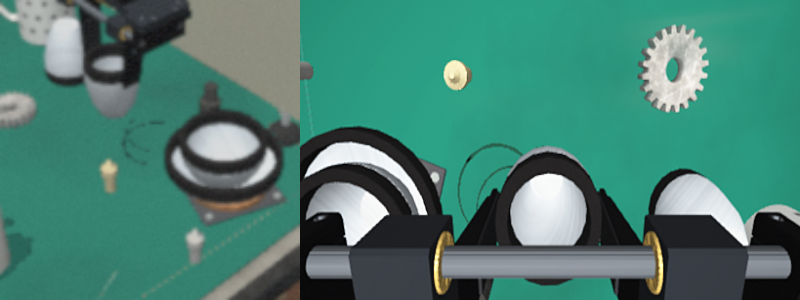

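Run:
```python
from h import *
s=monitor.sense()
c=cam("wrist",s); im=cv2.imread("pics/wrist22.png"); 
for x in [(.434,.103),(.431,.105)]:
  arcfit(im,c,x,.065,.050,np.arange(.3,1.9,.05))
  arcfit(im,c,x,.048,.070,np.arange(.3,1.9,.05),r0=.85,r1=1.1)
c=cam("wrist",s)
im=cv2.imread("pics/scene22.png"); c=cam("scene")
P=proj(c,[[.434,.103,.05],[.434,.103,.07]]);print(P)
ring(im,c,(.434,.103),.065,.05);ring(im,c,(.434,.103),.048,.07)
for x in [(.434,.103)]:
  arcfit(im,c,x,.048,.070,np.arange(0,6.28,.05),r0=.7,r1=1.12)
plan([(.577,.13,.175)],step=1.2)
```

```text
arc [0.4389 0.106 ] rms 0.0005 32
  arc [0.4446 0.1056] rms 0.0002 9
  arc [0.4391 0.106 ] rms 0.0004 32
  arc [0.445  0.1057] rms 0.0001 10
[[273.8744926  209.3931361 ]
 [274.10445895 202.7750321 ]]
   [0.4299 0.1062] 0.0702 px [275. 212.] 150
   [0.4436 0.0938] 0.0386 px [274. 206.] 79
   [0.4304 0.1087] 0.0504 px [274. 205.] 106
   [0.4272 0.1111] 0.0373 px [274. 206.] 79
  arc [0.4318 0.1071] rms 0.0026 67
[[-1.2, -0.02, -0.1, 0.0], [-1.2, -0.02, -0.1, 0.0], [-1.2, -0.02, -0.09, 0.0], [-1.2, -0.02, -0.1, 0.0], [-1.2, -0.03, -0.09, 0.0]]
[[-0.56, -0.01, -0.05, 0.0], [0, 0, 0, 0], [0, 0, 0, 0], [0, 0, 0, 0], [0, 0, 0, 0]]
end [0.577 0.13  0.175] -0.001
```

>>> arm_command(
  steps=[
    [-1.3, 0, 0, 0],
    [-1.3, 0, 0, 0],
    [-1.3, 0, 0, 0],
    [-1.3, 0, 0, 0],
    [-1.0, 0, -0.5, 0],
  ],
)

```text
time_s: 25.18
position: [0.5755, 0.1308, 0.1739]
eef_rot: [0.009, 0.695, 0.008, 0.719]
contact_force: [0.3, -0.2, -0.9]
finger_gap: 0.0637
```

Run:
```python
from h import *
s=st()
plan([(.435,.103,.18)],step=1.4,yaw=0.)
```

```text
t 25.18 p [0.5755 0.1308 0.1739] yaw -0.001 down [ 0.0348  0.0241 -0.9991] F [ 0.3 -0.2 -0.9] gap 0.0637 q [0.12 0.01 1.87 0.02 1.22 0.12]
[[-0.11, -0.27, -1.37, -0.0], [-0.11, -0.27, -1.37, -0.0], [-0.11, -0.27, -1.37, -0.0], [-0.11, -0.27, -1.37, -0.0], [-0.12, -0.27, -1.37, -0.0]]
[[-0.11, -0.27, -1.37, -0.0], [-0.12, -0.27, -1.37, -0.0], [-0.11, -0.27, -1.37, -0.0], [-0.12, -0.27, -1.37, -0.0], [-0.11, -0.27, -1.37, -0.0]]
[[-0.03, -0.07, -0.31, -0.0], [0, 0, 0, 0], [0, 0, 0, 0], [0, 0, 0, 0], [0, 0, 0, 0]]
end [0.435 0.103 0.18 ] -0.001
```

>>> arm_command(
  steps=[
    [-0.2, -0.3, -1.4, 0],
    [-0.2, -0.3, -1.4, 0],
    [-0.1, -0.3, -1.4, 0],
    [-0.1, -0.3, -1.4, 0],
    [-0.1, -0.3, -1.4, 0],
  ],
)

```text
time_s: 25.6
position: [0.506, 0.1159, 0.1887]
eef_rot: [0.009, 0.69, 0.009, 0.724]
contact_force: [-0.1, -0.3, -0.9]
finger_gap: 0.064
```

>>> arm_command(
  steps=[
    [0, -0.3, -1.4, 0],
    [0, -0.3, -1.4, 0],
    [0, -0.3, -1.4, 0],
    [0, -0.3, -1.3, 0],
    [0, 0, -0.5, 0],
  ],
)

```text
time_s: 26.02
position: [0.4414, 0.1032, 0.1908]
eef_rot: [0.009, 0.688, 0.009, 0.726]
contact_force: [0.1, 0.6, -1.2]
finger_gap: 0.0638
```

Run:
```python
from h import *
s=st()
for n in("scene","wrist"):
    im=vision.capture(n)[:,:,::-1].copy(); cv2.imwrite(f"pics/{n}23.png",im)
a=cv2.imread("pics/scene23.png")[100:280,190:370]; b=cv2.imread("pics/wrist23.png")[60:300]
cv2.imwrite("pics/c23.png",np.hstack([cv2.resize(a,(300,300)),cv2.resize(b,(500,300))]))
c=cam("wrist",s); im=b=cv2.imread("pics/wrist23.png")
arcfit(im,c,(.434,.104),.065,.050,np.arange(.7,2.4,.05))
arcfit(im,c,(.434,.104),.048,.070,np.arange(.7,2.4,.05),r0=.85,r1=1.1)
plan([(.435,.103,.13)],step=1.4,yaw=0.)
```

```text
t 26.02 p [0.4414 0.1032 0.1908] yaw -0.001 down [ 0.0535  0.0264 -0.9982] F [ 0.1  0.6 -1.2] gap 0.0638 q [ 0.1  -0.34  2.15  0.02  1.28  0.09]
  arc [0.4328 0.1029] rms 0.0017 27
  arc [0.4351 0.1011] rms 0.0019 20
[[1.38, -0.05, -0.25, -0.0], [1.38, -0.05, -0.24, -0.0], [1.38, -0.05, -0.25, -0.0], [1.38, -0.05, -0.24, -0.0], [0.53, -0.02, -0.1, -0.0]]
end [0.435 0.103 0.13 ] -0.0
```

View pics/c23.png

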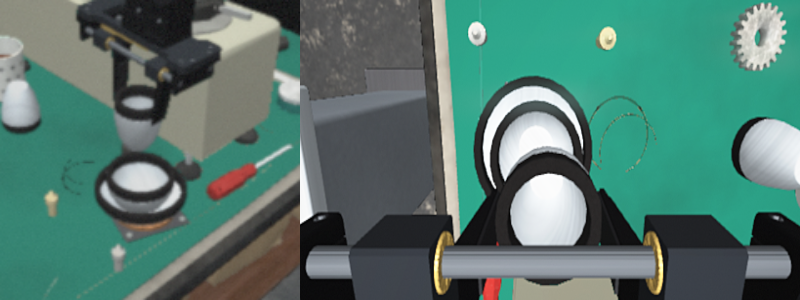

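>>> arm_command(
  steps=[
    [1.0, 0, -0.2, 0],
    [1.0, 0, -0.3, 0],
    [1.0, 0, -0.3, 0],
    [1.0, 0, -0.3, 0],
    [0.8, 0, -0.2, 0],
  ],
)

```text
time_s: 26.53
position: [0.4345, 0.1055, 0.1409]
eef_rot: [0.01, 0.685, 0.01, 0.728]
contact_force: [0.3, -0.3, -1.0]
finger_gap: 0.0638
```

Run:
```python
from h import *
s=st()
for n in("scene","wrist"):
    im=vision.capture(n)[:,:,::-1].copy(); cv2.imwrite(f"pics/{n}24.png",im)
a=cv2.imread("pics/scene24.png")[120:260,200:340]; b=cv2.imread("pics/wrist24.png")[60:300]
cv2.imwrite("pics/c24.png",np.hstack([cv2.resize(a,(300,300)),cv2.resize(b,(500,300))]))
c=cam("wrist",s); im=b=cv2.imread("pics/wrist24.png")
arcfit(im,c,(.434,.104),.065,.050,np.arange(.7,2.4,.05))
arcfit(im,c,(.434,.104),.048,.070,np.arange(.7,2.4,.05),r0=.85,r1=1.1)
plan([(.435,.103,.098)],step=1.,yaw=0.)
```

```text
t 26.53 p [0.4345 0.1055 0.1409] yaw -0.0 down [ 0.0602  0.0275 -0.9978] F [ 0.3 -0.3 -1. ] gap 0.0638 q [ 0.11 -0.31  2.22  0.02  1.18  0.1 ]
  arc [0.434  0.1033] rms 0.0024 25
  arc [0.4371 0.1026] rms 0.0003 34
[[1.0, -0.08, -0.02, -0.0], [1.0, -0.08, -0.01, -0.0], [1.0, -0.09, -0.02, -0.0], [1.0, -0.08, -0.01, -0.0], [0.17, -0.02, -0.0, -0.0]]
end [0.435 0.103 0.098] -0.0
```

View pics/c24.png

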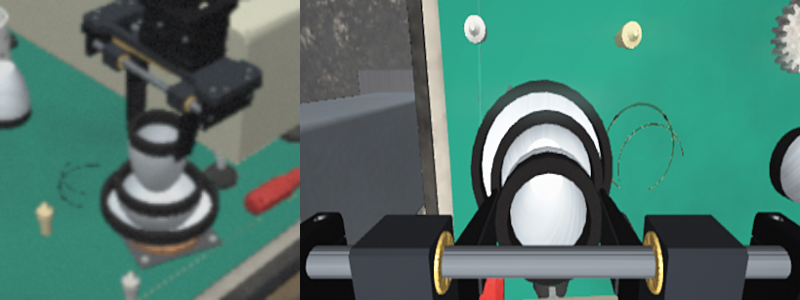

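>>> arm_command(
  steps=[
    [1.0, -0.1, 0, 0],
    [1.0, -0.1, 0, 0],
    [1.0, -0.1, 0, 0],
    [0.7, 0, 0, 0],
    [0, 0, 0, 0],
  ],
)

```text
time_s: 27.05
position: [0.4362, 0.1031, 0.099]
eef_rot: [0.009, 0.687, 0.01, 0.727]
contact_force: [-1.3, -0.3, -0.8]
finger_gap: 0.0637
```

Run:
```python
from h import *
s=st()
for n in("scene","wrist"):
    im=vision.capture(n)[:,:,::-1].copy(); cv2.imwrite(f"pics/{n}25.png",im)
a=cv2.imread("pics/scene25.png")[120:260,200:340]; b=cv2.imread("pics/wrist25.png")[60:300]
cv2.imwrite("pics/c25.png",np.hstack([cv2.resize(a,(300,300)),cv2.resize(b,(500,300))]))
c=cam("wrist",s); im=b=cv2.imread("pics/wrist25.png")
arcfit(im,c,(.434,.104),.048,.070,np.arange(.7,2.4,.05),r0=.85,r1=1.1)
arcfit(im,c,s['position'],.033,s['position'][2]-.002,np.arange(.7,2.4,.05),r0=.8,r1=1.15)
```

```text
t 27.05 p [0.4362 0.1031 0.099 ] yaw -0.0 down [ 0.0571  0.0271 -0.998 ] F [-1.3 -0.3 -0.8] gap 0.0637 q [ 0.1  -0.26  2.25  0.02  1.09  0.09]
  arc [0.4349 0.103 ] rms 0.0005 33
  arc [0.436  0.1043] rms 0.0004 32
```

View pics/c25.png

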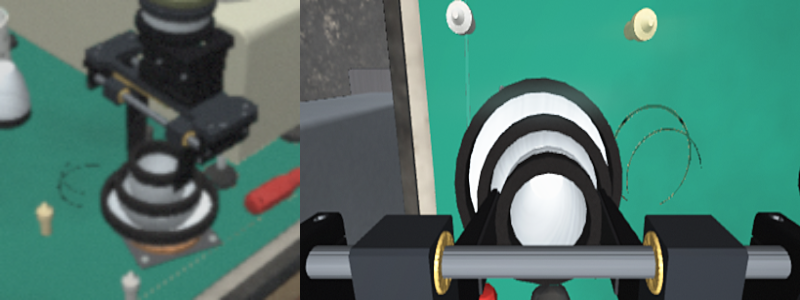

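Medium and small centres agree to about 1 mm in the same picture, (.4349,.1030) against (.436,.1043). I lower the small one the last few millimetres.

>>> arm_command(
  steps=[
    [0.4, 0, 0, 0],
    [0, 0, 0, 0],
    [0, 0, 0, 0],
    [0, 0, 0, 0],
    [0, 0, 0, 0],
  ],
)

```text
time_s: 27.57
position: [0.4389, 0.1036, 0.0982]
eef_rot: [0.01, 0.684, 0.01, 0.729]
contact_force: [0.3, -0.1, -1.4]
finger_gap: 0.0638
```

Run:
```python
from h import *
s=st()
```

```text
t 27.57 p [0.4389 0.1036 0.0982] yaw -0.0 down [ 0.0632  0.0278 -0.9976] F [ 0.3 -0.1 -1.4] gap 0.0638 q [ 0.1  -0.25  2.25  0.02  1.08  0.09]
```

>>> arm_command(
  steps=[
    [0.5, 0, -0.3, 0],
    [0, 0, 0, 0],
    [0, 0, 0, 0],
    [0, 0, 0, 0],
    [0, 0, 0, 0],
  ],
)

```text
time_s: 27.98
position: [0.4365, 0.1039, 0.0934]
eef_rot: [0.01, 0.684, 0.01, 0.73]
contact_force: [-0.1, 0.5, -1.1]
finger_gap: 0.0636
```

Run:
```python
from h import *
s=st()
```

```text
t 27.98 p [0.4365 0.1039 0.0934] yaw -0.0 down [ 0.0653  0.028  -0.9975] F [-0.1  0.5 -1.1] gap 0.0636 q [ 0.1  -0.25  2.25  0.02  1.07  0.09]
```

>>> arm_command(
  steps=[
    [0.3, 0, -0.1, 0],
    [0, 0, 0, 0],
    [0, 0, 0, 0],
    [0, 0, 0, 0],
    [0, 0, 0, 0],
  ],
)

```text
time_s: 28.4
position: [0.4379, 0.1044, 0.0939]
eef_rot: [0.01, 0.682, 0.011, 0.731]
contact_force: [-0.2, -0.4, -1.6]
finger_gap: 0.0638
```

Run:
```python
from h import *
s=st()
for n in("scene",):
    im=vision.capture(n)[:,:,::-1].copy()
cv2.imwrite("pics/c26.png",cv2.resize(im[150:260,220:330],(600,600),interpolation=cv2.INTER_CUBIC))
```

```text
t 28.4 p [0.4379 0.1044 0.0939] yaw -0.0 down [ 0.0695  0.0291 -0.9972] F [-0.2 -0.4 -1.6] gap 0.0638 q [ 0.1  -0.25  2.25  0.03  1.07  0.09]
```

View pics/c26.png

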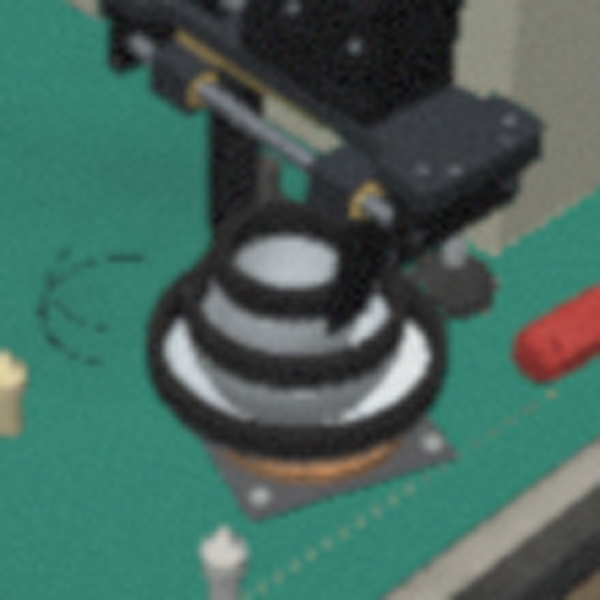

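>>> arm_command(
  steps=[
    [0.5, 0, -0.2, 0],
    [0, 0, 0, 0],
    [0, 0, 0, 0],
    [0, 0, 0, 0],
    [0, 0, 0, 0],
  ],
)

```text
time_s: 28.87
position: [0.4397, 0.1046, 0.0923]
eef_rot: [0.01, 0.679, 0.011, 0.734]
contact_force: [-0.3, 0.8, -0.8]
finger_gap: 0.0641
```

Run:
```python
from h import *
s=st()
```

```text
t 28.87 p [0.4397 0.1046 0.0923] yaw -0.0 down [ 0.0774  0.0291 -0.9966] F [-0.3  0.8 -0.8] gap 0.0641 q [ 0.1  -0.25  2.26  0.02  1.06  0.09]
```

>>> arm_command(
  steps=[
    [-0.2, -0.1, -0.7, 0],
    [0, 0, 0, 0],
    [0.3, 0, -0.1, 0],
    [0, 0, 0, 0],
    [0, 0, 0, 0],
  ],
)

```text
time_s: 29.28
position: [0.4319, 0.1038, 0.0931]
eef_rot: [0.01, 0.678, 0.011, 0.735]
contact_force: [0.6, -0.3, -1.3]
finger_gap: 0.0636
```

Run:
```python
from h import *
s=st()
im=vision.capture("wrist")[:,:,::-1].copy(); cv2.imwrite("pics/w27.png",im)
c=cam("wrist",s)
arcfit(im,c,(.434,.104),.065,.050,np.arange(.7,2.4,.05))
arcfit(im,c,(.434,.104),.048,.070,np.arange(.7,2.4,.05),r0=.85,r1=1.1)
arcfit(im,c,s['position'],.033,s['position'][2]-.002,np.arange(.7,2.4,.05),r0=.8,r1=1.15)
```

```text
t 29.28 p [0.4319 0.1038 0.0931] yaw -0.0 down [ 0.0794  0.0297 -0.9964] F [ 0.6 -0.3 -1.3] gap 0.0636 q [ 0.1  -0.27  2.27  0.02  1.06  0.09]
  arc [0.4319 0.1032] rms 0.0025 28
  arc [0.435  0.1032] rms 0.0004 31
  arc [0.4318 0.1055] rms 0.0004 34
```

>>> arm_command(
  steps=[
    [0.5, -0.1, -0.1, 0],
    [0, 0, 0, 0],
    [0, 0, 0, 0],
    [0, 0, 0, 0],
    [0, 0, 0, 0],
  ],
)

```text
time_s: 29.75
position: [0.4339, 0.1034, 0.0909]
eef_rot: [0.01, 0.676, 0.011, 0.737]
contact_force: [-0.8, 0.7, 3.3]
finger_gap: 0.0635
```

Run:
```python
from h import *
s=st()
```

```text
t 29.75 p [0.4339 0.1034 0.0909] yaw 0.0 down [ 0.0855  0.0309 -0.9959] F [-0.8  0.7  3.3] gap 0.0635 q [ 0.1  -0.27  2.27  0.03  1.05  0.09]
```

>>> arm_command(
  steps=[
    [0, 0, 0, 0],
    [0, 0, 0, 0],
    [0, 0, 0, 0],
    [0, 0, 0, 0],
    [0, 0, 0, 0],
  ],
  gripper=-0.7,
)

```text
time_s: 30.17
position: [0.4352, 0.1034, 0.0909]
eef_rot: [0.011, 0.675, 0.011, 0.738]
contact_force: [0.4, 0.1, -0.8]
finger_gap: 0.0806
```

Run:
```python
from h import *
s=st()
ims=[]
for n in("scene","wrist"):
    im=vision.capture(n)[:,:,::-1].copy(); cv2.imwrite(f"pics/{n}28.png",im)
a=cv2.imread("pics/scene28.png")[150:260,220:330]; b=cv2.imread("pics/wrist28.png")[60:300]
cv2.imwrite("pics/c28.png",np.hstack([cv2.resize(a,(300,300)),cv2.resize(b,(500,300))]))
```

```text
t 30.17 p [0.4352 0.1034 0.0909] yaw -0.0 down [ 0.0894  0.0312 -0.9955] F [ 0.4  0.1 -0.8] gap 0.0806 q [ 0.1  -0.27  2.27  0.03  1.04  0.09]
```

View pics/c28.png

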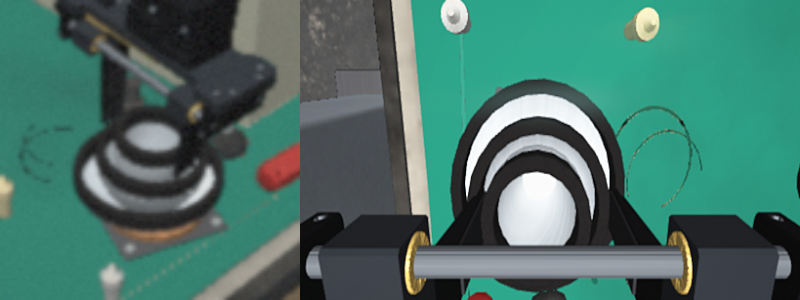

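>>> arm_command(
  steps=[
    [-1.0, 0, 0.1, 0],
    [-1.5, 0, 0.1, 0],
    [-2.0, 0, 0.2, 0],
    [-2.5, 0, 0.2, 0],
    [-2.5, 0, 0.2, 0],
  ],
  gripper=-0.9,
)

```text
time_s: 30.68
position: [0.4273, 0.0996, 0.1822]
eef_rot: [0.01, 0.683, 0.011, 0.73]
contact_force: [0.0, -0.9, 0.1]
finger_gap: 0.0901
```

>>> arm_command(
  steps=[
    [-2.0, 0, -1.0, 0],
    [-1.0, -0.5, -3.0, 0],
    [0, -0.5, -3.0, 0],
    [0, 0, -2, 0],
    [0, 0, 0, 0],
  ],
)

```text
time_s: 31.1
position: [0.3341, 0.0883, 0.2172]
eef_rot: [0.01, 0.681, 0.011, 0.733]
contact_force: [0.1, -0.6, -0.0]
finger_gap: 0.09
```

Run:
```python
from h import *
s=st()
for n in("scene","wrist","top"):
    im=vision.capture(n)[:,:,::-1].copy(); cv2.imwrite(f"pics/{n}29.png",im)
a=cv2.imread("pics/scene29.png")[150:260,220:330]; b=cv2.imread("pics/top29.png")[120:280,130:310]
cv2.imwrite("pics/c29.png",np.hstack([cv2.resize(a,(400,400),interpolation=cv2.INTER_CUBIC),cv2.resize(b,(400,400))]))
c=cam("wrist",s); im=cv2.imread("pics/wrist29.png")
for r,z in((.065,.05),(.048,.07),(.033,.092)): arcfit(im,c,(.434,.104),r,z,np.arange(.7,2.4,.05),r0=.85,r1=1.12)
```

```text
t 31.1 p [0.3341 0.0883 0.2172] yaw 0.0 down [ 0.0735  0.029  -0.9969] F [ 0.1 -0.6 -0. ] gap 0.09 q [ 0.08 -0.69  2.33  0.02  1.43  0.08]
  arc [0.4289 0.1034] rms 0.0003 34
  arc [0.4298 0.1018] rms 0.0002 15
  arc [0.4287 0.1035] rms 0.0002 16
```

View pics/c29.png

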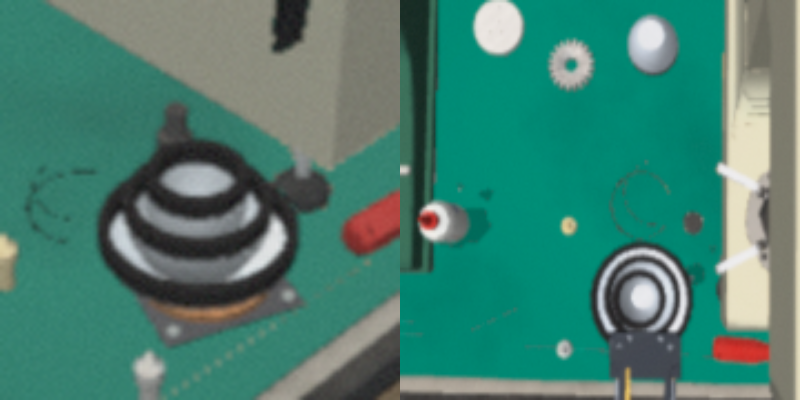

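View pics/wrist29.png

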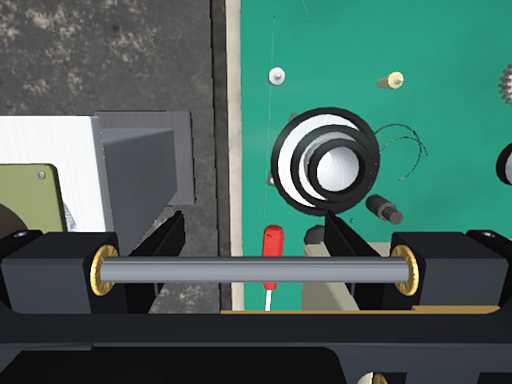

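The nested rims look level and concentric: wrist fits at the nominal heights agree within 2 mm. I check that the bystanders haven't moved, then hand in.

Run:
```python
from h import *
a=cv2.imread("pics/top0.png");b=cv2.imread("pics/top29.png")
d=(cv2.absdiff(a,b).max(2)>50).astype(np.uint8)
n,l,stt,ce=cv2.connectedComponentsWithStats(d)
print([(stt[i].tolist()) for i in range(1,n) if stt[i,4]>5])
print(job.hand_in())
```

```text
[[154, 156, 35, 34, 905], [217, 172, 24, 24, 433], [216, 217, 46, 70, 1896], [152, 222, 46, 45, 1650], [227, 279, 2, 6, 11], [242, 290, 15, 9, 56], [262, 294, 5, 4, 9], [214, 311, 45, 27, 752], [267, 310, 5, 26, 78], [261, 312, 5, 25, 87], [207, 320, 6, 53, 146], [202, 322, 6, 52, 159], [215, 337, 87, 47, 2465], [211, 375, 2, 4, 8]]
the job is handed in; nothing more can be done
None
```

The three covers are nested on the stand, still upside down: large in the dish, medium inside it, small inside that. I handed the job in at about 31 s of the 61 s allowed, with the gripper open and well clear.

- **Nesting:** in the last wrist picture, the three rims fitted at their nested heights share a centre to within 2 mm: large (.429, .103), medium (.430, .102), small (.429, .104). The stand was measured at (.429, .101). The scene view shows the stack level.
- **Bystanders:** comparing the top view before and after, the only changes are at the three old cover positions, the stand and the arm. The cover in use and everything else stayed put. I saw no purple look-alike.
- **Forces:** readings stayed at or below about 5 N at the checks between moves.

Some readings did not agree:
- **Tool tilt:** it drifted to as much as about 5.7° during the moves. The medium and small covers touched down tilted by roughly 2–4° and settled when released.
- **Position estimates:** the scene camera differed from the top and wrist cameras by about 5–9 mm, so I relied mainly on the top and wrist views. Wrist fits of the large cover on the stand also varied between poses by up to about 11 mm in x.

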